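Hook the trapped key out of the clamp block

TASK

The steel key of the clamp block has slid back under the clear cover. Take the hooked pick from its stand, reach it into the slot and under the cover, catch the notch in the key and draw the key out along the slot until it comes up against the stop screw; hold it snug there for a moment with a steady pull of about 8 N, never forcing anything (15 N is too much). Then put the pick back in its stand as it was, without touching the key with the gripper or disturbing the things around.

Things in the scene. Friction and masses are not known exactly. Their poses are not given: they have to be found in the camera images.
- block: Fixed grey clamp block, 200 mm long (x), 84 wide. A slot 18 mm wide runs along x at y = 0, its floor 6 mm above the bench; x points into the covered end, its yaw within 0.3 rad of the robot's x. Origin on the bench plane under the cover's front edge. From x = 0 to -100 mm the slot is open above, between side walls 18 mm thick, 30 high; from 0 to +77 mm it is covered, closed at +77.
- cover_edge (a point): Middle of the lower front edge of the clear plastic cover over the slot, 46 mm above the bench (block x = 0, y = 0); axes as the block's. The cover reaches from here along +x, is 4 mm thick and 54 wide; screw heads on it reach 53 mm above the bench.
- stop: Low steel end wall across the slot's front end, its top 16 mm above the bench. Origin at the foot of its inner face (block x = -100 mm, z = 6); axes as the block's. A rigid set screw, 7 mm thick, sticks out of that face towards +x, 11 mm above the bench, and ends 8 to 22 mm from the face: how far differs each time and is not measured. The key is pulled against it.
- key_center (a point): Centre of the loose steel key, a flat bar 60 mm long (x, along the slot), 14 wide, 12 high, 60 to 120 g, lying on the slot floor. It starts under the cover, with its notch 10 to 27 mm behind the cover's front edge. Axes within about 0.1 rad of the block's; its -x end faces the stop.
- key_notch (a point): Centre of the floor of the notch in the key's top: a groove right across the key, 14 mm long (along x), 8 deep, open at the top, its floor 4 mm above the key's underside. It lies 13 mm from the key's centre towards the stop.
- pick_grip (a point): Centre of the hooked pick's upright wooden handle, 20 mm square (flats square to its x and y), reaching 36 mm above and 30 below this point. Below: a square steel collar 34 mm wide, its underside 34 mm below this point, then a round shank 6 mm thick. 84 mm below this point the shank bends to the pick's +x for 40 mm (the toe), then down again (the barb). z up along the handle; 110 g.
- pick_tip (a point): Lower end of the pick's barb (6 mm thick, rounded): 40 mm along the pick's x from the handle's axis and 100 mm below the handle's centre. The barb is 13 mm long under the toe; the top of the toe is 19 mm above the tip. Axes are the pick's.
- stand_seat (a point): Fixed wooden pick stand, 110 (x) by 74 by 78 mm high, left or right of the block. This point, on its top, is where the handle's axis stands, the collar resting on the top. The shank and toe hang through a slot in the 10 mm top plate, from 13 mm behind this point to 49 ahead along x, 18 mm wide, open space below. The toe points to the stand's +x.
- faceplate: Steel lathe faceplate lying on the bench, disc 80 mm across with a hub, 32 mm high, origin at its foot. Leave alone.
- bowl: Small turned wooden bowl, 120 mm across, 50 mm high, origin at its foot. Leave alone.
- wax: Glass jar, 64 mm across, 55 mm high, origin at its foot. Leave alone.
- blank: Wooden turning blank, 90 x 60 x 50 mm, origin at the centre of its foot. Leave alone.
Things that resemble listed ones, but are neither listed nor needed, are in the scene too. Leave any green or yellow look-alike of the part that bears stand_seat alone. What is shaped like the part that bears pick_grip but yellow is not meant.

How it is judged:
On the way:
1. the key is held against the stop screw with 4 N or more by the pick for 0.3 s (contact force between key and stop above 4 N and contact force between pick and key above 4 N), for 0.3 s.
At the end, for the whole second after the job is handed in: The key lies flat in the slot, its centre 36 mm or more in front of the cover's edge, at rest; the pick hangs still in its stand: upright within 0.1 rad, collar down within 5 mm, handle axis within 12 mm of the seat point, toe to the stand's +x (x of key_center in the frame of block below -0.036 m and z of key_center in the frame of block below 0.017 m and linear speed of each of key, pick below 0.02 m/s and horizontal distance between pick_grip and stand_seat below 0.012 m and z of pick_grip in the frame of stand_seat between 0.029 and 0.039 m and x of pick_tip in the frame of stand_seat above 0.026 m and angle between pick_grip's own z axis and vertical below 0.1 rad); the robot touches nothing.
It fails at once if the key is pressed against the stop with more than 15 N (contact force between key and stop above 15 N).
It fails at once if the pick is pressed on the key with more than 15 N (contact force between pick and key above 15 N).
It fails at once if the pick is pressed on the clamp block with more than 15 N (contact force between pick and block above 15 N).
It fails at once if the gripper touches the key (contact force between the fingers and key above 0.5 N).
It fails at once if a bystander is moved by more than 20 mm (distance of any of faceplate, bowl, wax, blank from where it was at the start of the episode above 0.02 m).
It also fails if it takes over 72 s, if anything falls off the work surface, if the arm or the gripper's body presses on something with over 40 N, if the wrist force passes 120 N, or if a joint passes its speed limit or range.

ROBOT

A 7-joint arm with a two-finger parallel gripper is mounted at the origin on the work surface. World frame = base frame: x ahead of the robot, y to its left, z up, the work surface at z = 0. Lengths are in m, angles in rad, forces in N, time in s.
With the tool pointing down it reaches from about 0.425 to 0.875 m from the base axis. Payload 4.7 kg.
Tool frame: the origin (TCP) lies on the centre line of the jaws, within the pads' length; the fingertips stand 8 mm ahead of it and the grasp point (between the pads) lies 11 mm behind it; z points along the fingers, y is the direction in which the jaws open and shut (so a half turn about z gives the same grasp; the last joint's range is limited). The gripper opens to 87 mm and grips with 3 to 60 N. Pads are 19 mm wide; open, the fingers measure 117 mm over their backs; the gripper's body (75 mm by 190 mm) begins 51 mm behind the grasp point.
Start: joints at [1.188, 0.321, -0.07, 1.45, 0.023, 1.371, -0.057], TCP at [0.251, -0.6, 0.207] pointing down, gripper open.
Joint ranges: [-2.86, 2.86], [-0.3, 2.09], [-1.38, 1.24], [0.06, 2.45], [-1.56, 4.7], [0.09, 2.05], [-2.69, 2.69]. Speed limits (rad/s): [2.57, 2.57, 3.14, 3.14, 3.14, 3.14, 3.14].

INTERFACE

Orientations are given as a rotation vector (axis times angle).
In Python, from bench import status, optics, order gives the robot as it stands.
- The arm moves only by the tool step_arm, never from a script. Its argument "rows" is a list of rows, each a list of 3 entries, a list of its own where there are three numbers: the turn, a rotation vector about the tool's x, y, z in degrees, then the shift along the tool's x, y, z in mm, then the finger opening in mm, from 0 to 87. A call has 1 to 12 rows; each row shifts and turns the pose as measured when the row begins, along the tool's axes as they then stand; what a row does not reach is not made up. A row lasts 1/12 s, in which the tool goes at most 41.7 mm and 7.16 degrees, less where a joint would pass 70% of its speed; a pose out of reach is approached as far as the arm can. A call is refused whole if a number of a shift passes 41.7 or a number of a turn 7.16, either way. A call with a gripper value outside its range is refused whole. The fingers move at their own pace and stop on an object; "grip_force" is the grip in N (left out, the last holds). Time passes only in rows, so rows that do not move let the fingers close. It gives the time, the measured TCP pose, the force and the opening at its end, in the units of the state.
- status.get_state(): the state, without advancing time (a new reading comes with each control period).
- optics.get_image(name): name is "scene" or "top" or "wrist"; returns a dict with "frame" (480x640x3 uint8, red, green, blue), "range_z" (480x640 float32, m along the optical axis (not along the pixel's ray), 0 where there is no reading), "K" (3x3 intrinsics, pixels), "R" (3x3) and "t" (3): a world point X has camera coordinates R X + t. Camera axes: x right, y down, z forward; pixel columns grow to the right and rows downward; lengths in m; the calibration is good to about 2 mm. A picture is of the moment at which its call begins.
- order.close_job(): hands the job in, once; it reports no verdict.
The state is a dict: "time": time; "joint_positions": joint angles; "qd": joint speeds; "joint_torque": joint torques, N m; "position": TCP position; "tool_rot": TCP orientation; "ft_force": force on the tool from outside, world axes, zero at the start; "torque": the same for the moment, N m; "grip_width": opening from 0.0 (shut) to 1.0 (fully open).
Only numpy, scipy, OpenCV 4.12 (cv2) and the standard library are available. Lean on these libraries where they do the work, as an engineer would, in place of code of your own. Each camera call takes 0.05 s, during which the arm holds its last target.

## Working session

There is one attempt and no reset: what is moved stays moved. The work goes in short steps, Python scripts to look and compute and a tool call to move; the robot and the scene stay as the last step left them, time stands still between calls to the robot, and variables do not carry over. Pictures are saved under pics/ and viewed, and the job is handed in when it is done.

Besides the shell and the picture viewer there is one more tool, called after "Request:" as a command line: name --argument value ..., lists and objects as JSON in quotes. step_arm: Moves the arm, as the interface text tells. Its arguments: {"type":"object","properties":{"rows":{"type":"array"},"grip_force":{"type":"number"}},"required":["rows"]}

```bash
ls; mkdir -p pics
cat > h.py <<'E'
import numpy as np,cv2
from bench import status,optics,order
def grab(n,f):
    d=optics.get_image(n); cv2.imwrite('pics/'+f+'.png',d['frame'][:,:,::-1]); np.savez('pics/'+f+'.npz',**{k:np.array(d[k]) for k in('frame','range_z','K','R','t')}); return d
def load(f): return dict(np.load('pics/'+f+'.npz'))
def onplane(d,u,v,z):
    r=d['R'].T@np.linalg.inv(d['K'])@np.array([u,v,1.]); c=-d['R'].T@d['t']
    return c+r*(z-c[2])/r[2]
def pt(d,u,v):
    z=d['range_z'][int(v),int(u)]; return d['R'].T@(np.linalg.inv(d['K'])@np.array([u,v,1.])*z-d['t'])
def proj(d,X):
    p=d['K']@(d['R']@np.array(X)+d['t']); return p[:2]/p[2]
def cloud(d):
    v,u=np.mgrid[:480,:640]; z=d['range_z']; p=np.stack([u,v,np.ones_like(u)],-1)@np.linalg.inv(d['K']).T*z[...,None]
    P=(p-d['t'])@d['R']; P[z==0]=np.nan; return P
E
python3 - <<'E'
from h import *
for n in('scene','top','wrist'):
    d=grab(n,n+'0'); print(n,-d['R'].T@d['t'])
s=status.get_state();print(s)
E
```

```text
pics
scene [ 1.14651445 -0.09457428  0.96204883]
top [ 0.45803618 -0.0557491   1.0760315 ]
wrist [ 0.3185611  -0.57069341  0.38415002]
{'time': 0.15, 'joint_positions': array([ 1.18811261,  0.32162177, -0.07007004,  1.45139761,  0.02259861,
        1.3707858 , -0.05691195]), 'qd': array([-0.00109705, -0.00294871, -0.00185302, -0.00470553, -0.00092568,
       -0.00021185, -0.00074899]), 'joint_torque': array([ 2.94859058e-05, -4.91794395e+01, -4.04812675e-01, -3.12875819e+01,
       -6.42087520e-02,  4.04786097e-02,  1.02967063e-04]), 'position': array([ 0.25097441, -0.59911978,  0.20603134]), 'tool_rot': array([-3.07861915e+00, -6.18911580e-01,  5.78314857e-04]), 'ft_force': array([ 0.66550613,  0.34834739, -0.34350227]), 'torque': array([ 0.04391315,  0.017433  , -0.01279135]), 'grip_width': 0.9996002595326638}
```

View pics/scene0.png

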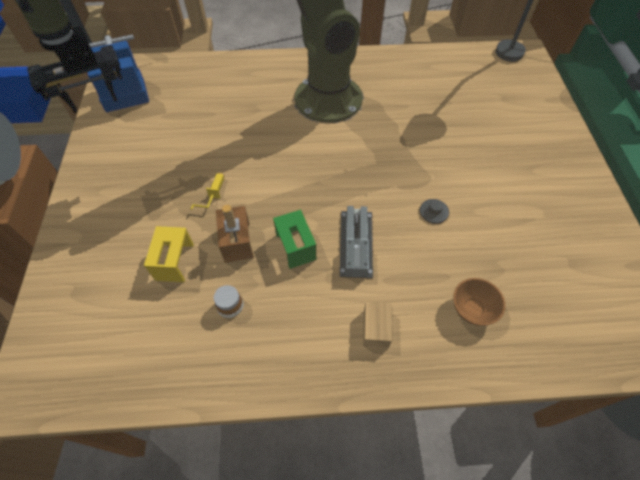

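View pics/top0.png

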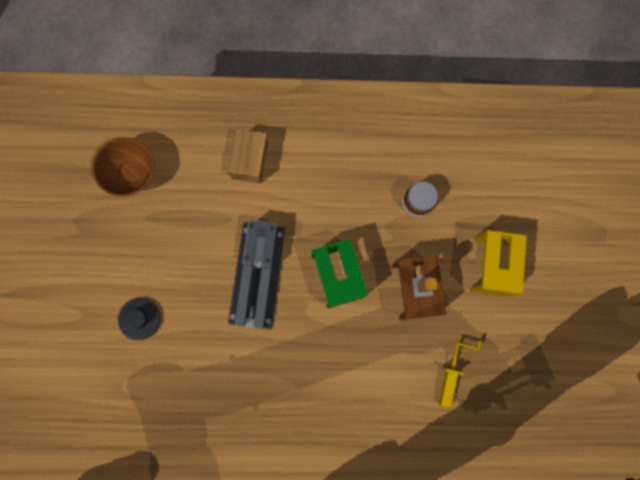

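View pics/wrist0.png

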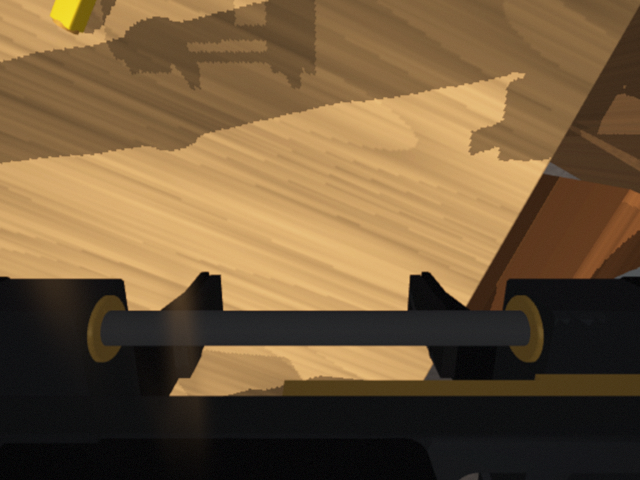

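Candidates: the brown stand at top (422,287) is the one meant; the green (340,272) and yellow (503,263) stands are look-alikes. The pick in the brown stand has a wood handle at (432,284), while the yellow one lying at (455,375) is not meant. I'll confirm this in enlarged crops.

Run:
```python
from h import *
d=load('top0');s=load('scene0')
a=cv2.resize(d['frame'][240:335,385:465],None,fx=6,fy=6,interpolation=2)
b=cv2.resize(s['frame'][190:270,200:260],None,fx=6,fy=6,interpolation=2)
c=np.zeros((600,800,3),np.uint8);c[:min(570,600),:480]=a[:570,:480];c[:480,480:800]=b[:480,:320]
cv2.imwrite('pics/cr1.png',c[:,:,::-1])
a=cv2.resize(d['frame'][210:335,220:295],None,fx=4.8,fy=4.8,interpolation=2)
b=cv2.resize(s['frame'][200:285,330:382],None,fx=7,fy=7,interpolation=2)
c=np.zeros((600,800,3),np.uint8);c[:600,:360]=a[:600];c[:595,400:764]=b
cv2.imwrite('pics/cr2.png',c[:,:,::-1])
```

```text
(no output)
```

View pics/cr1.png

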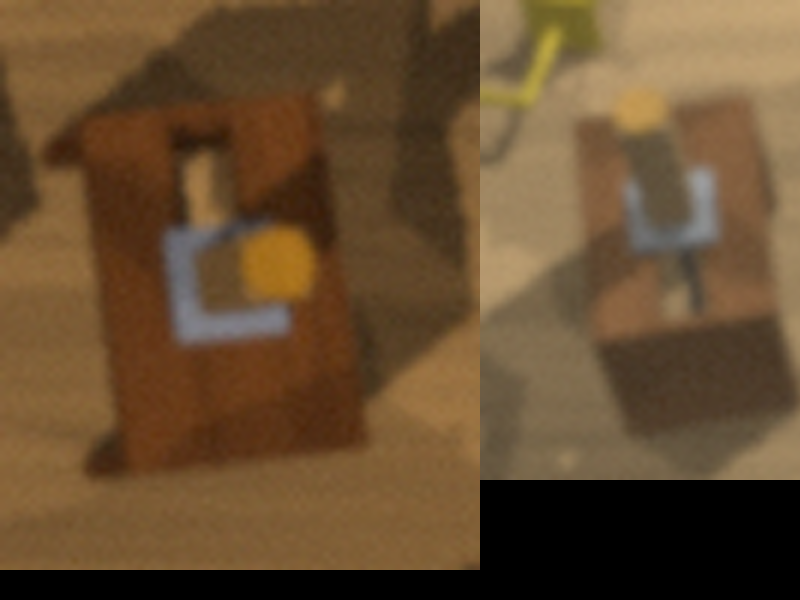

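View pics/cr2.png

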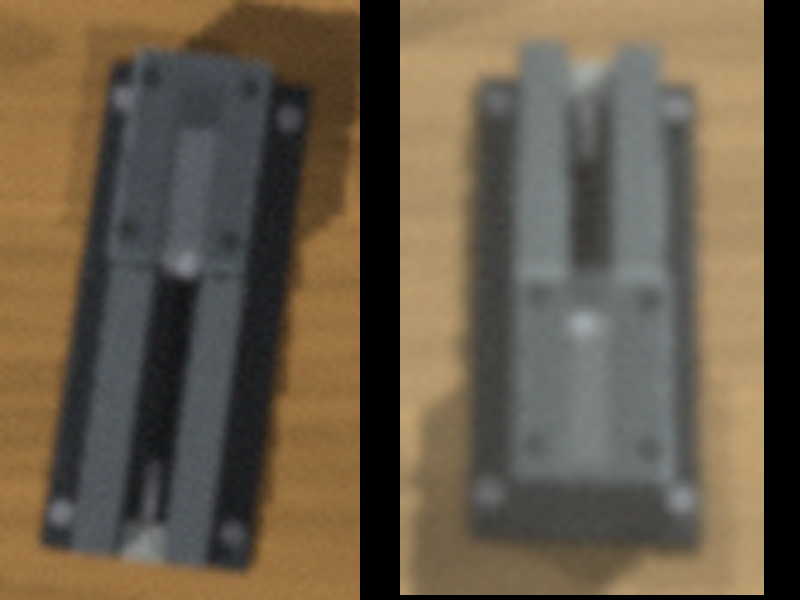

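The crop confirms it: wooden-handled pick with steel collar, in the brown stand, toe towards the far end (+x). The block's slot runs from the stop at crop (145,540) to the cover edge at crop (180,265). Now measuring.

Run:
```python
from h import *
d=load('top0');P=cloud(d);f=d['frame'].astype(int)
def rect(m,n):
    m=m.astype(np.uint8); k,l,st,c=cv2.connectedComponentsWithStats(m); i=1+np.argmax(st[1:,4]); q=P[l==i]
    r=cv2.minAreaRect((q[:,:2]*1000).astype(np.float32)); print(n,len(q),r,'zmed',np.nanmedian(q[:,2])); return r,q
win=np.zeros((480,640),bool);win[245:330,395:450]=1
rect(win&(abs(P[...,2]-.078)<.006),'stand top')
rect(win&(P[...,2]>.125),'handle top')
rect(win&(P[...,2]>.084)&(P[...,2]<.1),'collar')
win[:]=0;win[210:340,220:295]=1
for lo,hi in((.004,.02),(.024,.036),(.042,.056)):
    rect(win&(P[...,2]>lo)&(P[...,2]<hi),(lo,hi))
rect(win&(P[...,2]>.003),'all')
for n,w in dict(bowl=(80,125,165,205),fp=(105,285,170,345),wax=(395,175,445,225),blank=(220,120,275,190),green=(305,235,370,310),yel=(470,220,530,300),ypick=(430,330,490,410)).items():
    m=np.zeros((480,640),bool);m[w[1]:w[3],w[0]:w[2]]=1
    rect(m&(P[...,2]>.008),n)
```

```text
stand top 2017 ((536.2750854492188, -276.3596496582031), (109.95843505859375, 75.64346313476562), 7.236175060272217) zmed 0.07693586679714023
handle top 168 ((535.4931030273438, -275.7921142578125), (19.625999450683594, 21.10631561279297), 1.103520154953003) zmed 0.1478798938488762
collar 21 ((535.1084594726562, -266.2771911621094), (18.44270896911621, 1.3140755891799927), 8.060894966125488) zmed 0.09276225698079489
(0.004, 0.02) 561 ((555.8460693359375, -1.9389514923095703), (15.520118713378906, 198.6859130859375), 83.71691131591797) zmed 0.005943933218149215
(0.024, 0.036) 588 ((518.37158203125, 18.565479278564453), (18.214401245117188, 120.6771469116211), 83.91575622558594) zmed 0.028541395071941866
(0.042, 0.056) 1288 ((616.803466796875, 26.077903747558594), (54.4688835144043, 85.7613754272461), 83.90323638916016) zmed 0.04874161797757516
all 4158 ((559.3782958984375, 31.740400314331055), (85.26451873779297, 201.205810546875), 83.95219421386719) zmed 0.027638021415535216
bowl 2516 ((760.2045288085938, 290.8238525390625), (117.38545227050781, 117.52790832519531), 60.564598083496094) zmed 0.027809609658217993
fp 920 ((472.53912353515625, 254.10690307617188), (75.28614807128906, 77.97735595703125), 47.93630599975586) zmed 0.010588755883074012
wax 939 ((711.673828125, -284.5406494140625), (60.5164794921875, 61.10337448120117), 3.3268816471099854) zmed 0.05271938682914614
blank 1611 ((793.6327514648438, 54.2938232421875), (60.402748107910156, 91.78851318359375), 82.37664031982422) zmed 0.048120498820527734
green 2196 ((560.6964721679688, -124.91849517822266), (110.2251205444336, 74.52324676513672), 17.611473083496094) zmed 0.07643906296874331
yel 2458 ((585.3483276367188, -431.59149169921875), (76.34298706054688, 111.25697326660156), 83.16170501708984) zmed 0.07630043524975325
ypick 693 ((384.3267517089844, -350.04705810546875), (43.971160888671875, 144.5421600341797), 61.69999313354492) zmed 0.022023356668442965
```

```bash
cat >> h.py <<'E'
from scipy.spatial.transform import Rotation as Ro
def go(xyz,yaw=None):
    s=status.get_state(); R=Ro.from_rotvec(s['tool_rot']).as_matrix(); p=np.array(s['position'])
    cur=np.degrees(np.arctan2(R[1,0],R[0,0])); print('t %.2f'%s['time'],'p',np.round(p*1e3,1),'yaw %.2f'%cur,'z axis',np.round(R[:,2],4),'f',np.round(s['ft_force'],2),'w %.1f'%(s['grip_width']*87))
    if yaw is None: T=R
    else: T=Ro.from_euler('z',yaw,degrees=True).as_matrix()@np.diag([1,-1,-1.])
    print('turn deg (tool)',np.round(Ro.from_matrix(R.T@T).as_rotvec(degrees=True),2),'shift mm before turn',np.round(R.T@(np.array(xyz)-p*1e3),1),'after turn',np.round(T.T@(np.array(xyz)-p*1e3),1))
E
python3 -c "
from h import *
go([535,-276,206],7.2)"
```

```text
t 0.15 p [ 251.  -599.1  206. ] yaw 22.73 z axis [-6.0e-04  1.3e-03 -1.0e+00] f [ 0.67  0.35 -0.34] w 87.0
turn deg (tool) [-0.08  0.02 15.53] shift mm before turn [ 3.868e+02 -1.883e+02  3.000e-01] after turn [ 322.3 -285.     0. ]
```

Request:
step_arm --rows '[[[0,0,5.2],[0,0,0],87],[[0,0,5.2],[0,0,0],87],[[0,0,5.2],[0,0,0],87],[[0,0,0],[28,-25,0],87],[[0,0,0],[28,-25,0],87],[[0,0,0],[28,-25,0],87],[[0,0,0],[28,-25,0],87],[[0,0,0],[28,-25,0],87],[[0,0,0],[28,-25,0],87],[[0,0,0],[28,-25,0],87],[[0,0,0],[28,-25,0],87],[[0,0,0],[0,0,0],87]]'

```text
time: 1.15
position: [0.4546, -0.3674, 0.1992]
tool_rot: [-3.13, -0.155, 0.011]
ft_force: [1.4, 1.1, 0.9]
grip_width: 1.0
```

```bash
python3 -c "
from h import *
go([535,-276,206],7.2);grab('wrist','w1')"
```

```text
t 1.15 p [ 454.6 -367.4  199.2] yaw 5.68 z axis [-0.0074  0.0074 -0.9999] f [1.43 1.11 0.88] w 87.0
turn deg (tool) [-0.47  0.37 -1.52] shift mm before turn [ 89.1 -83.   -6.7] after turn [ 91.3 -80.6  -6.8]
```

View pics/w1.png

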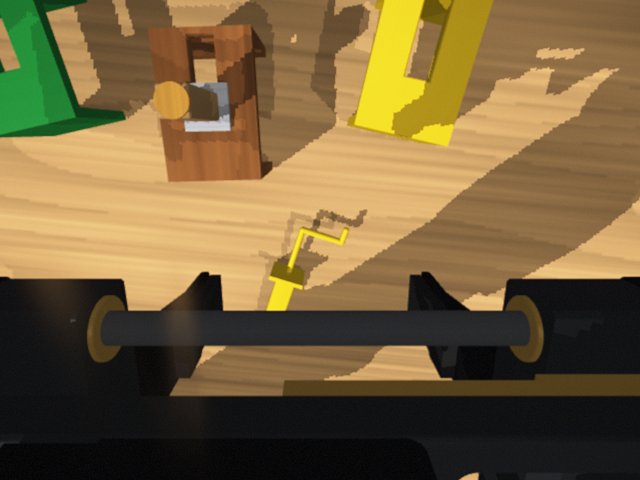

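The wrist view shows the brown stand at about (205,100) with the pick in it, handle top at (171,100). I'll measure again from this closer view.

Run:
```python
from h import *
d=load('w1');P=cloud(d)
win=np.zeros((480,640),bool);win[10:200,140:285]=1
def rect(m,n):
    k,l,st,c=cv2.connectedComponentsWithStats(m.astype(np.uint8)); i=1+np.argmax(st[1:,4]); q=P[l==i]
    r=cv2.minAreaRect((q[:,:2]*1000).astype(np.float32)); print(n,len(q),r,'z',np.nanmedian(q[:,2]))
rect(win&(abs(P[...,2]-.077)<.004),'stand')
rect(win&(P[...,2]>.142),'handle')
rect(win&(P[...,2]>.082)&(P[...,2]<.092),'collar')
c=cv2.resize(d['frame'][15:190,140:280],None,fx=3.4,fy=3.4,interpolation=2);cv2.imwrite('pics/cr3.png',c[:,:,::-1])
```

```text
stand 11043 ((536.7704467773438, -275.3215026855469), (110.2160415649414, 74.66946411132812), 7.292428493499756) z 0.07833948944663904
handle 1391 ((536.5479736328125, -275.50518798828125), (19.97747802734375, 21.22487449645996), 5.896152496337891) z 0.1501259369613543
collar 743 ((536.7952270507812, -275.8446350097656), (33.802703857421875, 34.16553497314453), 5.672298908233643) z 0.0827755018131018
```

View pics/cr3.png

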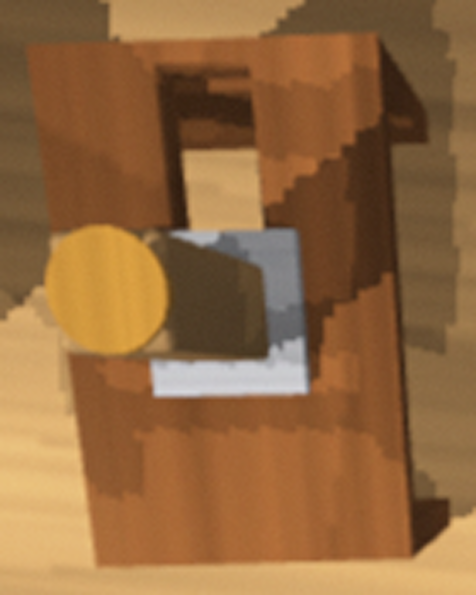

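```bash
python3 -c "
from h import *
go([536.6,-275.6,185],6)"
```

```text
t 1.20 p [ 451.8 -370.7  199.1] yaw 5.51 z axis [-0.0097  0.0052 -0.9999] f [ 0.24  0.44 -0.5 ] w 86.9
turn deg (tool) [-0.35  0.52 -0.49] shift mm before turn [ 93.7 -86.5  13.8] after turn [ 94.3 -85.7  14.1]
```

Request:
step_arm --rows '[[[-0.3,0.5,-0.5],[26,-24,0],87],[[0,0,0],[26,-24,0],87],[[0,0,0],[22,-20,3],87],[[0,0,0],[14,-12,5],87],[[0,0,0],[5,-5,5],87],[[0,0,0],[0,0,0],87],[[0,0,0],[0,0,0],87]]'

```text
time: 1.78
position: [0.533, -0.2808, 0.183]
tool_rot: [3.136, 0.152, -0.009]
ft_force: [-0.9, -0.4, 0.1]
grip_width: 0.997
```

```bash
python3 -c "
from h import *
go([536.6,-275.6,101],6);d=grab('wrist','w2');go([536.6,-275.6,101],6)"
```

```text
t 1.78 p [ 533.  -280.8  183. ] yaw 5.55 z axis [-0.0058 -0.0024 -1.    ] f [-0.9  -0.39  0.15] w 86.7
turn deg (tool) [ 0.1   0.35 -0.45] shift mm before turn [ 4.6 -5.  82. ] after turn [ 4.2 -4.8 82. ]
t 1.83 p [ 532.6 -281.2  182.9] yaw 5.50 z axis [-0.0061 -0.0024 -1.    ] f [-0.4  -0.22 -0.52] w 87.1
turn deg (tool) [ 0.1   0.36 -0.5 ] shift mm before turn [ 5.1 -5.4 81.9] after turn [ 4.6 -5.2 81.9]
```

View pics/w2.png

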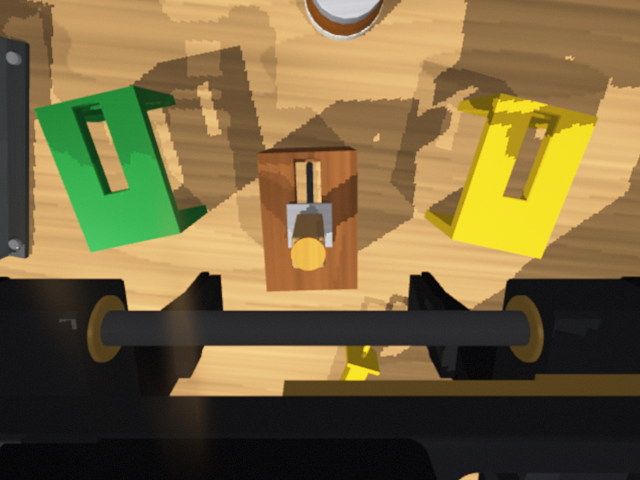

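The toe shows in the stand's slot at (310,180), pointing to +x. The handle lies between the fingers, so I'm descending.

Request:
step_arm --rows '[[[0.1,0.4,-0.5],[5,-5,5],87],[[0,0,0],[0,0,18],87],[[0,0,0],[0,0,20],87],[[0,0,0],[0,0,20],87],[[0,0,0],[0,0,14],87],[[0,0,0],[0,0,4],87],[[0,0,0],[0,0,0],87]]'

```text
time: 2.42
position: [0.5324, -0.2873, 0.1001]
tool_rot: [3.132, 0.14, 0.006]
ft_force: [-0.1, 0.5, 0.1]
grip_width: 1.0
```

```bash
python3 -c "
from h import *
go([536.6,-275.6,101],6)"
```

```text
t 2.42 p [ 532.4 -287.3  100.1] yaw 5.13 z axis [ 0.004 -0.006 -1.   ] f [-0.08  0.46  0.14] w 87.0
turn deg (tool) [ 0.37 -0.19 -0.87] shift mm before turn [  5.3 -11.3  -1. ] after turn [  5.4 -11.2  -0.9]
```

Request:
step_arm --rows '[[[0.4,-0.2,-0.9],[5,-11,0],87],[[0,0,0],[0,0,0],87],[[0,0,0],[0,0,0],87]]'

```text
time: 2.67
position: [0.5364, -0.2772, 0.1018]
tool_rot: [3.137, 0.162, 0.002]
ft_force: [0.3, -0.2, -0.4]
grip_width: 0.998
```

```bash
python3 -c "
from h import *
go([536.6,-275.6,101],6)"
```

```text
t 2.67 p [ 536.4 -277.2  101.8] yaw 5.93 z axis [ 1.e-03 -2.e-04 -1.e+00] f [ 0.28 -0.2  -0.45] w 86.9
turn deg (tool) [ 0.02 -0.06 -0.07] shift mm before turn [ 0.3 -1.6  0.8] after turn [ 0.3 -1.6  0.8]
```

Request:
step_arm --rows '[[[0,0,0],[0,-1.6,0.5],60],[[0,0,0],[0,0,0],40],[[0,0,0],[0,0,0],26],[[0,0,0],[0,0,0],20],[[0,0,0],[0,0,0],10],[[0,0,0],[0,0,0],10],[[0,0,0],[0,0,0],10],[[0,0,0],[0,0,0],10]]' --grip_force 55

```text
time: 3.33
position: [0.5388, -0.2756, 0.1049]
tool_rot: [3.134, 0.165, 0.01]
ft_force: [-0.1, -0.7, -0.1]
grip_width: 0.482
```

```bash
python3 -c "
from h import *
go([536.6,-275.6,101],6)"
```

```text
t 3.33 p [ 538.8 -275.6  104.9] yaw 6.01 z axis [ 0.0065 -0.0031 -1.    ] f [-0.14 -0.7  -0.07] w 41.9
turn deg (tool) [ 0.22 -0.35  0.01] shift mm before turn [-2.2 -0.3  3.9] after turn [-2.2 -0.3  3.9]
```

Request:
step_arm --rows '[[[0.2,-0.3,0],[-2,0,4],10],[[0,0,0],[0,0,0.4],10],[[0,0,0],[0,0,0.4],10],[[0,0,0],[0,0,0.4],10],[[0,0,0],[0,0,0],10],[[0,0,0],[0,0,0],10]]'

```text
time: 3.83
position: [0.5364, -0.2761, 0.0993]
tool_rot: [-3.137, -0.164, -0.0]
ft_force: [-0.0, -0.1, 0.5]
grip_width: 0.222
```

```bash
python3 -c "
from h import *
go([536.6,-275.6,101],6)"
```

```text
t 3.83 p [ 536.4 -276.1   99.3] yaw 5.99 z axis [ 0.e+00  3.e-04 -1.e+00] f [-0.05 -0.08  0.52] w 19.3
turn deg (tool) [-0.02 -0.   -0.01] shift mm before turn [ 0.2 -0.5 -1.7] after turn [ 0.2 -0.5 -1.7]
```

Request:
step_arm --rows '[[[0,0,0],[0,0,0],10],[[0,0,0],[0,0,0],10],[[0,0,0],[0,0,-5],10],[[0,0,0],[0,0,-10],10],[[0,0,0],[0,0,-10],10],[[0,0,0],[0,0,0],10]]'

```text
time: 4.33
position: [0.5357, -0.2756, 0.1254]
tool_rot: [-3.136, -0.164, 0.003]
ft_force: [0.1, 0.4, -1.3]
grip_width: 0.222
```

```bash
python3 -c "
from h import *
go([536.6,-275.6,190],6)"
```

```text
t 4.33 p [ 535.7 -275.6  125.4] yaw 6.00 z axis [-0.002   0.0015 -1.    ] f [ 0.14  0.37 -1.34] w 19.3
turn deg (tool) [-0.1   0.11 -0.  ] shift mm before turn [  0.8  -0.1 -64.6] after turn [  0.9   0.1 -64.6]
```

Request:
step_arm --rows '[[[-0.1,0.1,0],[1,0,-10],10],[[0,0,0],[0,0,-12],10],[[0,0,0],[0,0,-12],10],[[0,0,0],[0,0,-12],10],[[0,0,0],[0,0,-12],10],[[0,0,0],[0,0,-6],10],[[0,0,0],[0,0,0],10]]'

```text
time: 4.92
position: [0.5379, -0.2759, 0.1994]
tool_rot: [3.134, 0.165, 0.007]
ft_force: [-0.8, -0.7, -1.0]
grip_width: 0.225
```

```bash
python3 -c "
from h import *
d=grab('wrist','w3');go([536.6,-275.6,190],6)"
```

```text
t 4.97 p [ 537.9 -275.8  198.9] yaw 6.02 z axis [ 0.0042 -0.0025 -1.    ] f [-0.32  0.25 -0.11] w 19.9
turn deg (tool) [ 0.17 -0.22  0.02] shift mm before turn [-1.3 -0.4  8.9] after turn [-1.2 -0.3  8.9]
```

View pics/w3.png

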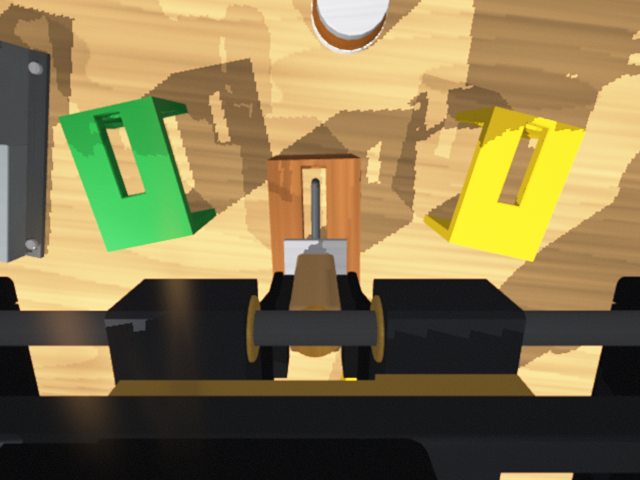

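```bash
python3 -c "
from h import *
d=load('w3')
s=status.get_state();R=Ro.from_rotvec(s['tool_rot']).as_matrix();p=np.array(s['position'])
for o in ([.043,0,.0713],[.040,0,.0683],[.040,0,.0873],[0.01,0,.0683]): print(proj(d,p+R@np.array(o)))
c=cv2.resize(d['frame'][140:300,250:390],None,fx=3.7,fy=3.7,interpolation=2);cv2.imwrite('pics/cr4.png',c[:,:,::-1])
go([514.3,36.9,200],-6)"
```

```text
[315.75018354 179.56467582]
[315.75657365 184.70592537]
[315.70960758 181.08533829]
[315.74183604 228.9851789 ]
t 4.97 p [ 537.9 -275.8  198.9] yaw 6.02 z axis [ 0.0042 -0.0025 -1.    ] f [-0.32  0.25 -0.11] w 19.9
turn deg (tool) [ 0.14 -0.24 12.02] shift mm before turn [   9.3 -313.5   -1.9] after turn [ -56.1 -308.5   -1.1]
```

View pics/cr4.png

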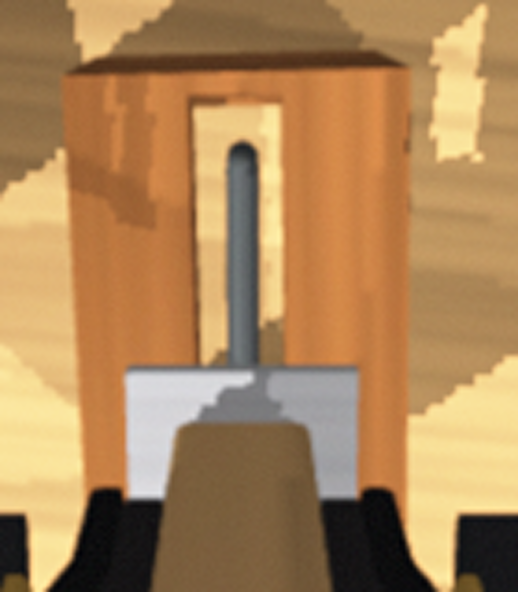

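The toe's front end shows at (315.7,178.6) and my model predicts (315.7,179.6), so the tip offset from the TCP is right. Moving to the block.

Request:
step_arm --rows '[[[0.1,-0.2,4],[2,-10,-0.5],10],[[0,0,4],[-1,-25,0],10],[[0,0,4],[-3,-34,0],10],[[0,0,0],[-6,-36,0],10],[[0,0,0],[-6,-36,0],10],[[0,0,0],[-6,-36,0],10],[[0,0,0],[-6,-36,0],10],[[0,0,0],[-6,-36,0],10],[[0,0,0],[-6,-30,0],10],[[0,0,0],[-5,-18,0],10],[[0,0,0],[0,-6,0],10],[[0,0,0],[0,0,0],10]]'

```text
time: 5.97
position: [0.5161, 0.0408, 0.1913]
tool_rot: [3.134, -0.191, -0.016]
ft_force: [-0.1, -1.1, -1.0]
grip_width: 0.226
```

```bash
python3 -c "
from h import *
go([514.3,36.9,200],-6)"
```

```text
t 5.97 p [516.1  40.8 191.3] yaw -6.99 z axis [-0.0101 -0.0016 -0.9999] f [-0.09 -1.13 -0.97] w 19.7
turn deg (tool) [ 0.15  0.56 -0.99] shift mm before turn [-1.4  4.1 -8.7] after turn [-1.4  4.1 -8.7]
```

Request:
step_arm --rows '[[[0.2,0.6,-1.0],[-1,4,-8],10],[[0,0,0],[0,0,0],10],[[0,0,0],[0,0,0],10]]'

```text
time: 6.22
position: [0.5145, 0.0335, 0.198]
tool_rot: [3.136, -0.168, -0.002]
ft_force: [-0.6, -0.5, -0.9]
grip_width: 0.222
```

```bash
python3 -c "
from h import *
d=grab('wrist','w4');go([514.3,36.9,200],-6)
P=cloud(d)
c=cv2.resize(d['frame'][60:330,220:420],None,fx=2.2,fy=2.2,interpolation=2);cv2.imwrite('pics/cr5.png',c[:,:,::-1])"
```

```text
t 6.27 p [514.8  33.  198.1] yaw -6.16 z axis [-0.0012 -0.001  -1.    ] f [ 0.7  -0.07 -0.33] w 19.6
turn deg (tool) [ 0.06  0.06 -0.16] shift mm before turn [-0.9 -3.9 -1.9] after turn [-0.9 -3.9 -1.9]
```

View pics/w4.png

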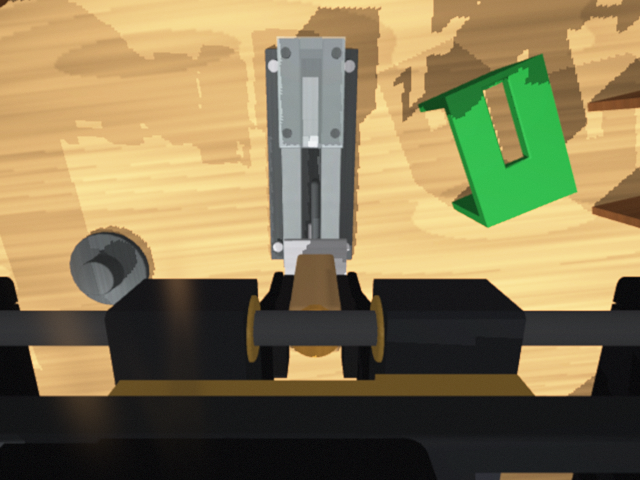

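View pics/cr5.png

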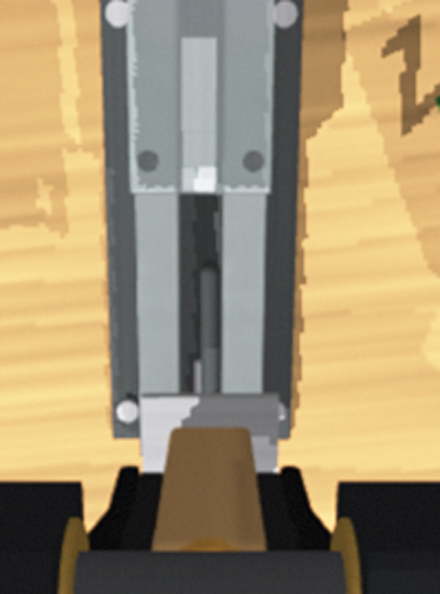

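Run:
```python
from h import *
d=load('w4');P=cloud(d)
c=cv2.resize(d['frame'][70:165,275:350],None,fx=6.3,fy=6.3,interpolation=cv2.INTER_CUBIC)
c=cv2.convertScaleAbs(c,alpha=1.3,beta=-70)
cv2.imwrite('pics/cr6.png',c[:,:,::-1])
print(d['K'][0,0])
for v in range(72,200,3): print(v,d['frame'][v,311],d['frame'][v,306],np.round(P[v,311]*1e3,1),np.round(P[v,290,2]*1e3,1))
```

```text
376.24645841312383
72 [127 133 134] [125 131 130] [633.6  24.5  50. ] 49.4
75 [125 132 133] [128 134 133] [631.3  24.7  51.2] 50.0
78 [183 188 190] [182 186 189] [629.2  25.   49.6] 49.9
81 [181 186 187] [182 186 187] [627.   25.2  49.5] 50.6
84 [181 186 187] [181 186 189] [624.7  25.5  50.2] 48.8
87 [180 187 189] [179 186 187] [622.4  25.7  50.7] 50.5
90 [182 188 190] [181 187 188] [620.2  26.   50. ] 50.3
93 [181 188 190] [180 185 186] [617.9  26.2  50.6] 49.6
96 [182 188 190] [182 187 189] [615.6  26.5  50.4] 48.8
99 [181 188 190] [179 187 187] [613.3  26.7  50.1] 48.9
102 [180 186 189] [179 187 187] [610.9  27.   51.2] 49.9
105 [181 187 189] [179 187 187] [608.7  27.2  50.3] 49.0
108 [181 186 187] [179 186 187] [606.4  27.5  49.6] 50.1
111 [180 186 188] [179 184 187] [604.1  27.7  49.5] 49.6
114 [181 188 187] [180 185 185] [601.7  28.   51.4] 51.4
117 [179 185 186] [178 185 186] [599.4  28.3  50.1] 51.0
120 [178 184 185] [177 184 184] [597.1  28.5  48.6] 51.2
123 [177 185 185] [180 184 186] [594.7  28.8  50.3] 51.4
126 [178 185 186] [178 184 187] [592.3  29.   50.9] 51.2
129 [180
[... 557 characters left out ...]
] [65 68 69] [562.5  32.8   5.7] 30.5
162 [53 54 55] [63 66 67] [559.8  33.    8.3] 29.6
165 [52 52 55] [66 67 68] [556.9  33.4   6.6] 30.6
168 [52 54 56] [64 66 68] [554.   33.7   6.3] 30.1
171 [50 51 52] [64 67 69] [551.   34.    4.8] 31.5
174 [52 54 53] [65 67 67] [548.2  34.3   5.8] 31.5
177 [54 54 55] [65 68 68] [545.3  34.7   5.5] 30.9
180 [49 52 52] [66 68 68] [556.   32.4 117.8] 29.9
183 [62 66 66] [64 65 66] [555.5  32.3 129.2] 29.6
186 [73 77 78] [64 66 65] [553.5  32.5 129.2] 29.8
189 [73 75 76] [68 70 70] [551.5  32.8 129. ] 30.7
192 [72 74 75] [65 66 68] [549.3  33.  127.4] 29.7
195 [69 72 75] [65 66 66] [547.4  33.2 128.1] 28.6
198 [74 75 78] [65 66 66] [545.5  33.4 128.5] 30.0
```

View pics/cr6.png

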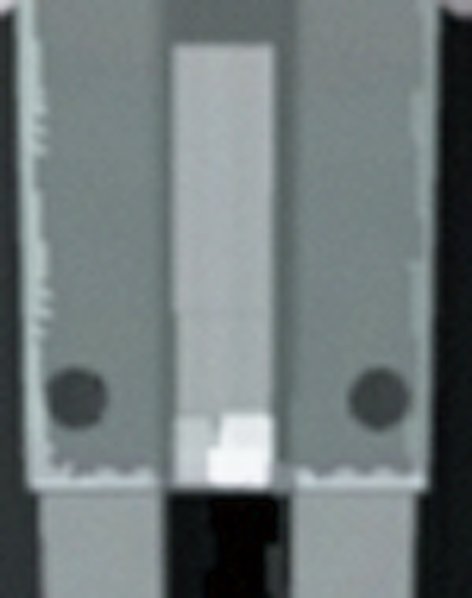

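Run:
```python
from h import *
d=load('w4')
# block frame fit from wrist: cover front corners, top z=50
for n,u,v,z in (('cover L top',275+28/6.3,70+487/6.3,.05),('cover R top',275+428/6.3,70+487/6.3,.05),('key rear',275+223/6.3,70+45/6.3,.018),('line312 z18',275+223/6.3,70+312/6.3,.018),('line312 z10',275+223/6.3,70+312/6.3,.010),('413 z18',275+195/6.3,70+413/6.3,.018),('413 z10',275+195/6.3,70+413/6.3,.010),('edge487 z18',275+225/6.3,70+487/6.3,.018),('keyL',275+172/6.3,70+250/6.3,.018),('keyR',275+274/6.3,70+250/6.3,.018),('slotL',275+163/6.3,70+540/6.3,.03),('slotR',275+291/6.3,70+540/6.3,.03)):
    X=onplane(d,u,v,z)*1e3
    print(n,np.round([u,v],1),np.round(X,1))
P=cloud(d);m=np.zeros((480,640),bool);m[30:165,262:360]=1
for lo,hi in ((.044,.06),):
    q=P[m&(P[...,2]>lo)&(P[...,2]<hi)];r=cv2.minAreaRect((q[:,:2]*1e3).astype(np.float32));print(r)
for lo,hi in ((.025,.036),):
    m[:]=0;m[150:235,265:300]=1;q=P[m&(P[...,2]>lo)&(P[...,2]<hi)];r=cv2.minAreaRect((q[:,:2]*1e3).astype(np.float32));print('Lwall',r)
    m[:]=0;m[150:235,318:355]=1;q=P[m&(P[...,2]>lo)&(P[...,2]<hi)];r=cv2.minAreaRect((q[:,:2]*1e3).astype(np.float32));print('Rwall',r)
```

```text
cover L top [279.4 147.3] [578.   57.4  50. ]
cover R top [342.9 147.3] [572.2   4.1  50. ]
key rear [310.4  77.1] [634.   25.3  18. ]
line312 z18 [310.4 119.5] [598.4  29.2  18. ]
line312 z10 [310.4 119.5] [598.7  29.3  10. ]
413 z18 [306.  135.6] [584.9  34.8  18. ]
413 z10 [306.  135.6] [584.8  35.   10. ]
edge487 z18 [310.7 147.3] [573.9  31.6  18. ]
keyL [302.3 109.7] [607.7  35.6  18. ]
keyR [318.5 109.7] [606.1  21.   18. ]
slotL [300.9 155.7] [568.   41.1  30. ]
slotR [321.2 155.7] [566.   22.9  30. ]
((617.7240600585938, 26.86232566833496), (54.09269332885742, 85.26856231689453), 83.73896026611328)
Lwall ((535.22705078125, 54.91571807861328), (16.598731994628906, 78.35356903076172), 83.38416290283203)
Rwall ((531.2421875, 18.327341079711914), (17.98587417602539, 78.53926086425781), 83.62335205078125)
```

The cover edge midpoint is at (575.1,30.7), yaw −6.2°. Through the cover the notch shows at v=119.5–135.6, which puts its centre 16.6 mm behind the edge. The key's rear end, at v=77, agrees with that.

```bash
cat >> h.py <<'E'
BO=np.array([575.1,30.7]);BY=-6.2;ax=np.array([np.cos(np.radians(BY)),np.sin(np.radians(BY))]);ay=np.array([-ax[1],ax[0]])
def blk(tipx,tipz,y=0):
    s=status.get_state();R=Ro.from_rotvec(s['tool_rot']).as_matrix();p=np.array(s['position'])*1e3
    t=p+R@[40,0,87.3]; q=t[:2]-BO; h=p[:2]-BO
    print('TIP block x %.1f y %.1f z %.1f | handle x %.1f y %.1f | pull(force along block x) %.1f fy %.1f'%(q@ax,q@ay,t[2],h@ax,h@ay,s['ft_force'][:2]@ax,s['ft_force'][:2]@ay))
    go([*(BO+ax*(tipx-40)+ay*y),tipz+87.3],BY)
E
python3 -c "
from h import *
blk(-22,43)"
```

```text
TIP block x -20.3 y -4.3 z 110.8 | handle x -60.2 y -4.3 | pull(force along block x) 0.7 fy 0.0
t 6.27 p [514.8  33.  198.1] yaw -6.16 z axis [-0.0012 -0.001  -1.    ] f [ 0.7  -0.07 -0.33] w 19.6
turn deg (tool) [0.06 0.06 0.04] shift mm before turn [-1.7 -4.3 67.8] after turn [-1.8 -4.3 67.8]
```

Request:
step_arm --rows '[[[0,0,0],[-2,-4,8],10],[[0,0,0],[0,0,14],10],[[0,0,0],[0,0,14],10],[[0,0,0],[0,0,14],10],[[0,0,0],[0,0,10],10],[[0,0,0],[0,0,4],10],[[0,0,0],[0,0,0.4],10]]'

```text
time: 6.85
position: [0.5128, 0.0328, 0.1266]
tool_rot: [3.135, -0.186, -0.007]
ft_force: [0.3, 0.6, -1.0]
grip_width: 0.227
```

```bash
python3 -c "
from h import *
blk(-22,43)"
```

```text
TIP block x -22.6 y -5.2 z 39.2 | handle x -62.2 y -4.6 | pull(force along block x) 0.2 fy 0.6
t 6.85 p [512.8  32.8 126.6] yaw -6.79 z axis [-0.0043 -0.0011 -1.    ] f [ 0.29  0.56 -0.97] w 19.7
turn deg (tool) [ 0.09  0.24 -0.59] shift mm before turn [ 0.1 -4.6 -3.7] after turn [ 0.2 -4.6 -3.7]
```

Request:
step_arm --rows '[[[0.1,0.2,-0.6],[0,-4.6,0],10],[[0,0,0],[0,0,0.4],10],[[0,0,0],[0,0,0.4],10]]'

```text
time: 7.1
position: [0.5138, 0.0376, 0.1261]
tool_rot: [-3.136, 0.169, 0.0]
ft_force: [0.3, -1.2, -0.2]
grip_width: 0.225
```

```bash
python3 -c "
from h import *
blk(-22,22.5)"
```

```text
TIP block x -21.8 y 0.3 z 38.8 | handle x -61.7 y 0.3 | pull(force along block x) 0.4 fy -1.2
t 7.10 p [513.8  37.6 126.1] yaw -6.18 z axis [-1.e-04  7.e-04 -1.e+00] f [ 0.26 -1.22 -0.18] w 19.6
turn deg (tool) [-0.04  0.01  0.02] shift mm before turn [-0.3  0.3 16.3] after turn [-0.3  0.3 16.3]
```

```bash
python3 -c "
from h import *
d=grab('wrist','w5')
c=cv2.resize(d['frame'][100:300,250:380],None,fx=3,fy=3,interpolation=2);cv2.imwrite('pics/cr7.png',c[:,:,::-1])
blk(-22,22.5)"
```

```text
TIP block x -21.6 y 0.7 z 38.9 | handle x -61.6 y 0.6 | pull(force along block x) -0.4 fy 0.5
t 7.15 p [513.9  37.9 126.2] yaw -6.16 z axis [ 3.e-04  1.e-03 -1.e+00] f [-0.36  0.5  -1.12] w 19.2
turn deg (tool) [-0.06 -0.01  0.04] shift mm before turn [-0.4  0.6 16.4] after turn [-0.4  0.6 16.4]
```

View pics/cr7.png

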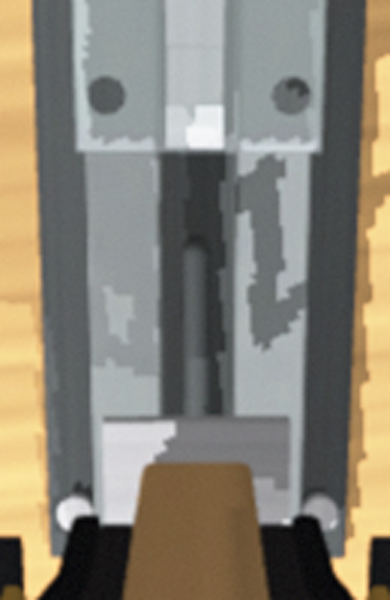

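The toe at crop x=195 is centred in the slot (161–230). Lowering to the insertion height.

Request:
step_arm --rows '[[[0,0,0],[0,-0.4,6],10],[[0,0,0],[0,-0.6,6],10],[[0,0,0],[0,-0.4,4],10],[[0,0,0],[0,0,0.4],10]]'

```text
time: 7.48
position: [0.5154, 0.0397, 0.11]
tool_rot: [-3.136, 0.169, -0.006]
ft_force: [-0.0, -0.1, -1.7]
grip_width: 0.225
```

```bash
python3 -c "
from h import *
blk(16.6,22.5)"
```

```text
TIP block x -20.0 y 2.6 z 22.8 | handle x -60.3 y 2.5 | pull(force along block x) -0.0 fy -0.1
t 7.48 p [515.4  39.7 110. ] yaw -6.15 z axis [ 3.9e-03  6.0e-04 -1.0e+00] f [-0.03 -0.09 -1.71] w 19.6
turn deg (tool) [-0.06 -0.22  0.05] shift mm before turn [36.9  2.5  0.3] after turn [36.9  2.5  0.2]
```

Request:
step_arm --rows '[[[-0.1,-0.2,0],[2,2.4,0.2],10],[[0,0,0],[5,0,0.2],10],[[0,0,0],[5,0,0.2],10],[[0,0,0],[4,0,0.2],10]]'

```text
time: 7.82
position: [0.5316, 0.035, 0.1087]
tool_rot: [3.136, -0.169, -0.001]
ft_force: [-0.1, -0.8, -1.3]
grip_width: 0.227
```

```bash
python3 -c "
from h import *
blk(16.6,22.5)"
```

```text
TIP block x -3.7 y -0.6 z 21.3 | handle x -43.7 y -0.5 | pull(force along block x) 0.0 fy -0.8
t 7.82 p [531.6  35.  108.7] yaw -6.15 z axis [-0.001  -0.0015 -1.    ] f [-0.07 -0.82 -1.3 ] w 19.7
turn deg (tool) [0.09 0.05 0.05] shift mm before turn [20.3 -0.4 -1.2] after turn [20.3 -0.5 -1.1]
```

Request:
step_arm --rows '[[[0.1,0,0],[4,-0.5,-1.0],10],[[0,0,0],[5,0,0],10],[[0,0,0],[4,0,0],10]]'

```text
time: 8.07
position: [0.5468, 0.0338, 0.1099]
tool_rot: [-3.136, 0.169, 0.0]
ft_force: [0.4, 0.0, -0.6]
grip_width: 0.224
```

```bash
python3 -c "
from h import *
blk(16.6,22.5)"
```

```text
TIP block x 11.6 y 0.1 z 22.6 | handle x -28.4 y -0.0 | pull(force along block x) 0.4 fy 0.0
t 8.07 p [546.8  33.8 109.9] yaw -6.19 z axis [-1.e-04  8.e-04 -1.e+00] f [ 0.35  0.   -0.56] w 19.5
turn deg (tool) [-0.04  0.01  0.01] shift mm before turn [ 5.  -0.   0.1] after turn [ 5.  -0.   0.1]
```

Request:
step_arm --rows '[[[0,0,0],[4,0,0.1],10],[[0,0,0],[1,0,0.2],10],[[0,0,0],[0,0,0.2],10]]'

```text
time: 8.32
position: [0.5538, 0.0331, 0.1095]
tool_rot: [-3.135, 0.17, -0.001]
ft_force: [-0.4, 0.8, -0.2]
grip_width: 0.224
```

```bash
python3 -c "
from h import *
blk(16.6,22.5)
d=grab('wrist','w6')
c=cv2.resize(d['frame'][130:300,255:375],None,fx=3.5,fy=3.5,interpolation=2);cv2.imwrite('pics/cr8.png',c[:,:,::-1])
blk(16.6,22.5)"
```

```text
TIP block x 18.6 y 0.2 z 22.2 | handle x -21.4 y 0.1 | pull(force along block x) -0.5 fy 0.7
t 8.32 p [553.8  33.1 109.5] yaw -6.21 z axis [ 7.0e-04  1.5e-03 -1.0e+00] f [-0.4   0.79 -0.22] w 19.5
turn deg (tool) [-0.09 -0.03 -0.01] shift mm before turn [-2.   0.1 -0.3] after turn [-2.   0.1 -0.3]
TIP block x 18.5 y 0.1 z 22.1 | handle x -21.6 y 0.0 | pull(force along block x) -0.3 fy 0.2
t 8.37 p [553.7  33.  109.4] yaw -6.21 z axis [ 6.0e-04  1.4e-03 -1.0e+00] f [-0.29  0.26 -1.41] w 19.4
turn deg (tool) [-0.08 -0.03 -0.01] shift mm before turn [-1.8  0.  -0.4] after turn [-1.8  0.  -0.4]
```

View pics/cr8.png

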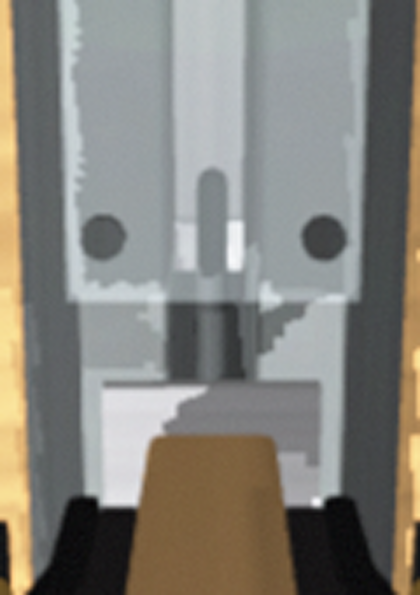

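```bash
python3 -c "
from h import *
d=load('w6')
for n,u,v,z in (('notch front',190,220,.018),('key front',190,271,.018),('toe end',212,168,.037),('cover',212,300,.05)):
    X=onplane(d,255+u/3.5,130+v/3.5,z)[:2]*1e3-BO; print(n,X@ax,X@ay)
f=d['frame'][:,:,1].astype(int)
print([ (v,int(f[v,306:311].mean()),int(f[v,322:324].mean())) for v in range(160,212)])
"
```

```text
notch front 9.489365742855691 4.946422510988885
key front -1.185221011120054 4.993307835245813
toe end 22.35842480449122 0.4079616733867262
cover -0.36935748149699005 0.40233651449481894
[(160, 191, 191), (161, 191, 191), (162, 192, 191), (163, 191, 191), (164, 192, 192), (165, 190, 191), (166, 191, 192), (167, 191, 192), (168, 191, 191), (169, 190, 191), (170, 192, 192), (171, 191, 192), (172, 191, 191), (173, 190, 192), (174, 189, 191), (175, 190, 189), (176, 190, 186), (177, 190, 186), (178, 190, 187), (179, 191, 186), (180, 190, 185), (181, 190, 186), (182, 189, 186), (183, 190, 186), (184, 189, 188), (185, 187, 186), (186, 187, 187), (187, 188, 185), (188, 188, 187), (189, 188, 187), (190, 188, 186), (191, 184, 182), (192, 178, 181), (193, 183, 221), (194, 201, 239), (195, 208, 238), (196, 207, 238), (197, 207, 237), (198, 208, 238), (199, 209, 238), (200, 210, 239), (201, 211, 239), (202, 210, 239), (203, 206, 238), (204, 202, 237), (205, 203, 234), (206, 195, 225), (207, 170, 181), (208, 150, 141), (209, 150, 138), (210, 150, 139), (211, 149, 138)]
```

Request:
step_arm --rows '[[[-0.1,0,0],[-2.2,0,0.2],10],[[0,0,0],[-0.3,0,0.2],10]]'

```text
time: 8.53
position: [0.5506, 0.0335, 0.1088]
tool_rot: [3.137, -0.17, -0.0]
ft_force: [-0.1, 0.6, -0.7]
grip_width: 0.228
```

```bash
python3 -c "
from h import *
blk(16.3,12.5)"
```

```text
TIP block x 15.4 y 0.1 z 21.5 | handle x -24.6 y 0.1 | pull(force along block x) -0.1 fy 0.6
t 8.53 p [550.6  33.5 108.8] yaw -6.21 z axis [-3.e-04 -4.e-04 -1.e+00] f [-0.07  0.57 -0.66] w 19.9
turn deg (tool) [ 0.03  0.01 -0.01] shift mm before turn [0.9 0.1 9. ] after turn [0.9 0.1 9. ]
```

Request:
step_arm --rows '[[[0,0,0],[0.6,0,3],10],[[0,0,0],[0,0,3],10]]'

```text
time: 8.7
position: [0.5512, 0.0335, 0.1031]
tool_rot: [3.136, -0.17, 0.001]
ft_force: [0.6, -0.1, -1.4]
grip_width: 0.226
```

```bash
python3 -c "
from h import *
blk(16.3,12.5)"
```

```text
TIP block x 16.0 y 0.1 z 15.8 | handle x -24.1 y 0.2 | pull(force along block x) 0.6 fy -0.0
t 8.70 p [551.2  33.5 103.1] yaw -6.19 z axis [ 9.e-04 -9.e-04 -1.e+00] f [ 0.6  -0.11 -1.36] w 19.6
turn deg (tool) [ 0.05 -0.05  0.01] shift mm before turn [0.4 0.2 3.3] after turn [0.4 0.2 3.3]
```

Request:
step_arm --rows '[[[0,0,0],[0.3,0.1,2],10],[[0,0,0],[0,0,1.2],10]]'

```text
time: 8.87
position: [0.551, 0.0333, 0.0991]
tool_rot: [3.136, -0.169, 0.0]
ft_force: [-1.0, -0.5, -1.0]
grip_width: 0.225
```

```bash
python3 -c "
from h import *
blk(16.3,12.5)"
```

```text
TIP block x 15.7 y -0.1 z 11.8 | handle x -24.3 y 0.0 | pull(force along block x) -0.9 fy -0.6
t 8.87 p [551.   33.3  99.1] yaw -6.18 z axis [ 1.0e-04 -1.1e-03 -1.0e+00] f [-1.01 -0.52 -1.  ] w 19.6
turn deg (tool) [ 0.06 -0.01  0.02] shift mm before turn [ 0.6  0.  -0.7] after turn [ 0.6  0.  -0.7]
```

Tip is in the notch at z≈12 without contact force. Starting the draw.

Request:
step_arm --rows '[[[0,0,0],[-2,0,0],10],[[0,0,0],[-2,0,0.2],10],[[0,0,0],[-2.5,0,0.2],10],[[0,0,0],[-2.5,0,0.2],10]]'

```text
time: 9.2
position: [0.5418, 0.0343, 0.098]
tool_rot: [3.136, -0.169, 0.001]
ft_force: [-0.1, -0.1, -1.4]
grip_width: 0.226
```

```bash
python3 -c "
from h import *
blk(-55,12.5)"
```

```text
TIP block x 6.6 y -0.1 z 10.7 | handle x -33.5 y -0.0 | pull(force along block x) -0.1 fy -0.1
t 9.20 p [541.8  34.3  98. ] yaw -6.19 z axis [ 6.e-04 -9.e-04 -1.e+00] f [-0.1  -0.09 -1.45] w 19.6
turn deg (tool) [ 0.05 -0.04  0.01] shift mm before turn [-61.5  -0.   -1.8] after turn [-61.5  -0.   -1.8]
```

Request:
step_arm --rows '[[[0,0,0],[-2.5,0,-1.2],10],[[0,0,0],[-3,0,-0.3],10],[[0,0,0],[-3,0,0],10],[[0,0,0],[-3,0,0],10],[[0,0,0],[-3,0,0],10]]'

```text
time: 9.62
position: [0.5258, 0.0361, 0.1]
tool_rot: [3.136, -0.169, 0.002]
ft_force: [-0.2, -0.3, -2.5]
grip_width: 0.222
```

```bash
python3 -c "
from h import *
blk(-55,12.5)
d=grab('wrist','w7')
c=cv2.resize(d['frame'][130:300,255:375],None,fx=3.5,fy=3.5,interpolation=2);cv2.imwrite('pics/cr9.png',c[:,:,::-1])"
```

```text
TIP block x -9.5 y -0.0 z 12.8 | handle x -49.6 y 0.0 | pull(force along block x) -0.2 fy -0.3
t 9.62 p [525.8  36.1 100. ] yaw -6.18 z axis [ 0.0011 -0.0011 -1.    ] f [-0.21 -0.29 -2.51] w 19.3
turn deg (tool) [ 0.06 -0.07  0.02] shift mm before turn [-45.4   0.    0.2] after turn [-45.4   0.    0.2]
```

View pics/cr9.png

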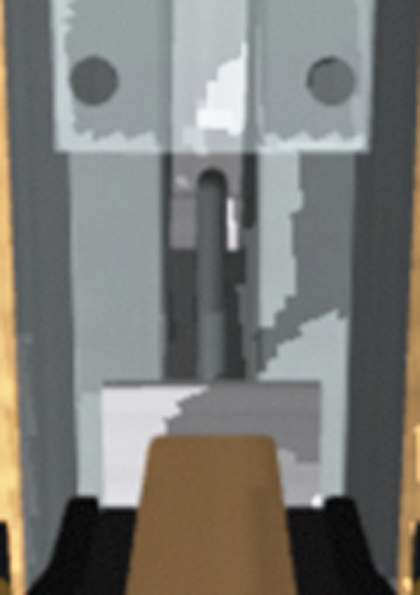

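The key is following, with its front end at crop (205,248), well in front of the cover edge at crop y=150. Continuing.

Request:
step_arm --rows '[[[0,0,0],[-3,0,0],10],[[0,0,0],[-3,0,0],10],[[0,0,0],[-3,0,0],10],[[0,0,0],[-3,0,0],10],[[0,0,0],[-3,0,0],10],[[0,0,0],[-3,0,0],10]]'

```text
time: 10.17
position: [0.5057, 0.0383, 0.1001]
tool_rot: [3.136, -0.169, 0.002]
ft_force: [-0.2, -0.5, -1.3]
grip_width: 0.222
```

```bash
python3 -c "
from h import *
blk(-58,12.5)"
```

```text
TIP block x -29.7 y -0.0 z 12.8 | handle x -69.8 y 0.0 | pull(force along block x) -0.1 fy -0.5
t 10.17 p [505.7  38.3 100.1] yaw -6.17 z axis [ 0.001  -0.0013 -1.    ] f [-0.21 -0.53 -1.34] w 19.3
turn deg (tool) [ 0.07 -0.07  0.03] shift mm before turn [-28.2   0.    0.3] after turn [-28.2   0.    0.3]
```

Request:
step_arm --rows '[[[0,0,0],[-3,0,0],10],[[0,0,0],[-3,0,0],10],[[0,0,0],[-3,0,0],10],[[0,0,0],[-3,0,0],10],[[0,0,0],[-3,0,0],10],[[0,0,0],[-2,0,0],10],[[0,0,0],[-1,0,0],10],[[0,0,0],[0,0,0],10]]'

```text
time: 10.83
position: [0.4851, 0.0405, 0.1001]
tool_rot: [3.135, -0.169, 0.002]
ft_force: [0.0, 0.3, -0.8]
grip_width: 0.23
```

```bash
python3 -c "
from h import *
blk(-62,12.5)
d=grab('wrist','w8')
c=cv2.resize(d['frame'][130:300,255:375],None,fx=3.5,fy=3.5,interpolation=2);cv2.imwrite('pics/cr10.png',c[:,:,::-1])
d=grab('top','t8')
c=cv2.resize(d['frame'][225:335,215:295],None,fx=5.4,fy=5.4,interpolation=2);cv2.imwrite('pics/cr11.png',c[:,:,::-1])
d=grab('scene','s8')
c=cv2.resize(d['frame'][180:285,320:390],None,fx=5.4,fy=5.4,interpolation=2);cv2.imwrite('pics/cr12.png',c[:,:,::-1])
blk(-62,12.5)
"
```

```text
TIP block x -50.4 y -0.1 z 12.9 | handle x -90.5 y 0.0 | pull(force along block x) 0.0 fy 0.3
t 10.83 p [485.1  40.5 100.1] yaw -6.15 z axis [ 9.0e-04 -1.7e-03 -1.0e+00] f [ 0.04  0.28 -0.77] w 20.0
turn deg (tool) [ 0.09 -0.06  0.05] shift mm before turn [-11.5   0.    0.3] after turn [-11.5   0.    0.3]
TIP block x -50.2 y -0.1 z 12.8 | handle x -90.3 y 0.0 | pull(force along block x) -0.1 fy 0.4
t 10.98 p [485.3  40.5 100.1] yaw -6.16 z axis [ 8.0e-04 -1.5e-03 -1.0e+00] f [-0.07  0.38 -0.55] w 19.5
turn deg (tool) [ 0.08 -0.06  0.04] shift mm before turn [-11.7   0.    0.3] after turn [-11.7   0.    0.3]
```

View pics/cr10.png

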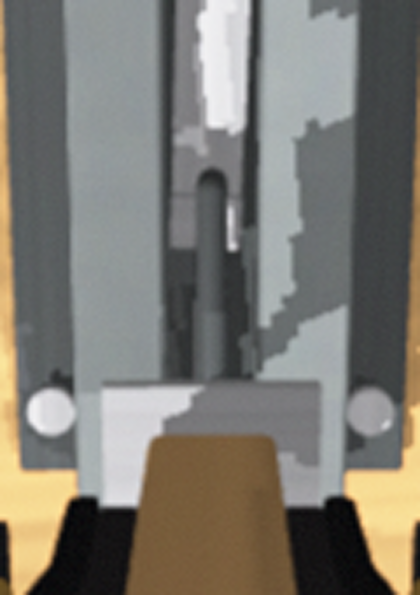

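View pics/cr12.png

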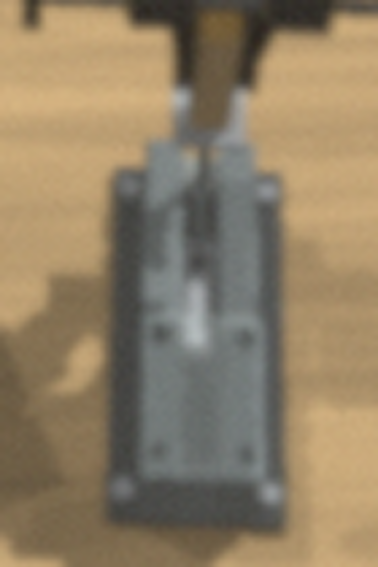

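```bash
python3 -c "
from h import *
d=load('w8')
for n,u,v,z in (('key front',185,249,.018),('screw end',180,284,.0145),('notch front',183,193,.018)):
    X=onplane(d,255+u/3.5,130+v/3.5,z)[:2]*1e3-BO; print(n,X@ax,X@ay)
d=load('w4')
c=cv2.resize(d['frame'][200:245,295:330],None,fx=12,fy=12,interpolation=2);cv2.imwrite('pics/cr13.png',c[:,:,::-1])
"
```

```text
key front -63.964483245738585 5.56468806681528
screw end -71.81481948399515 6.67953245445941
notch front -52.762225926561854 5.911443006835269
```

View pics/cr13.png

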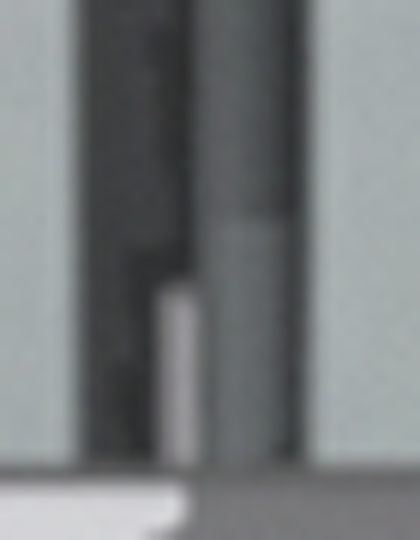

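```bash
python3 -c "
from h import *
d=load('w4');X=onplane(d,295+178/12,200+283/12,.0145)[:2]*1e3-BO; print(X@ax,X@ay)
d=load('top0');X=onplane(d,220+152/4.8,210+460/4.8,.0145)[:2]*1e3-BO; print(X@ax,X@ay)
"
```

```text
-74.85291997658204 1.8445391147959747
-76.93090572579976 0.08873818531236566
```

The screw end is at about x=−77, so about 13 mm of travel remains. Approaching slowly.

Request:
step_arm --rows '[[[0,0,0],[-2,0,0],10],[[0,0,0],[-2,0,0],10],[[0,0,0],[-1.5,0,0],10],[[0,0,0],[-1,0,0],10],[[0,0,0],[-0.5,0,0],10]]'

```text
time: 11.4
position: [0.4784, 0.0413, 0.1001]
tool_rot: [3.136, -0.169, 0.002]
ft_force: [0.4, 0.5, -1.0]
grip_width: 0.222
```

```bash
python3 -c "
from h import *
blk(-63,12.5)"
```

```text
TIP block x -57.2 y 0.1 z 12.9 | handle x -97.3 y 0.1 | pull(force along block x) 0.3 fy 0.6
t 11.40 p [478.4  41.3 100.1] yaw -6.17 z axis [ 0.0014 -0.0011 -1.    ] f [ 0.39  0.51 -1.03] w 19.3
turn deg (tool) [ 0.05 -0.09  0.03] shift mm before turn [-5.7  0.1  0.3] after turn [-5.7  0.1  0.3]
```

Request:
step_arm --rows '[[[0,0,0],[-0.8,0,0],10],[[0,0,0],[-0.8,0,0],10],[[0,0,0],[-0.8,0,0],10]]'

```text
time: 11.65
position: [0.4757, 0.0416, 0.1002]
tool_rot: [3.136, -0.169, 0.002]
ft_force: [-0.0, -0.3, -1.4]
grip_width: 0.225
```

Request:
step_arm --rows '[[[0,0,0],[-0.8,0,0],10],[[0,0,0],[-0.8,0,0],10]]'

```text
time: 11.82
position: [0.474, 0.0418, 0.1001]
tool_rot: [3.136, -0.169, 0.002]
ft_force: [-1.5, 0.6, -0.9]
grip_width: 0.228
```

```bash
python3 -c "
from h import *
blk(-63,12.5)"
```

```text
TIP block x -61.6 y 0.0 z 12.9 | handle x -101.7 y 0.1 | pull(force along block x) -1.6 fy 0.4
t 11.82 p [474.   41.8 100.1] yaw -6.17 z axis [ 0.0015 -0.0012 -1.    ] f [-1.52  0.59 -0.93] w 19.8
turn deg (tool) [ 0.06 -0.09  0.03] shift mm before turn [-1.3  0.1  0.3] after turn [-1.3  0.1  0.3]
```

Request:
step_arm --rows '[[[0,0,0],[-0.7,0,0],10]]'

```text
time: 11.9
position: [0.4732, 0.0419, 0.1001]
tool_rot: [3.136, -0.169, 0.002]
ft_force: [-0.3, -0.1, -1.5]
grip_width: 0.225
```

Request:
step_arm --rows '[[[0,0,0],[-0.7,0,0],10]]'

```text
time: 11.98
position: [0.4725, 0.042, 0.1001]
tool_rot: [3.136, -0.169, 0.003]
ft_force: [0.9, -0.1, -1.3]
grip_width: 0.223
```

Request:
step_arm --rows '[[[0,0,0],[-0.6,0,0],10]]'

```text
time: 12.07
position: [0.4722, 0.042, 0.1002]
tool_rot: [3.136, -0.169, 0.004]
ft_force: [1.5, -0.2, -2.3]
grip_width: 0.227
```

Request:
step_arm --rows '[[[0,0,0],[-0.6,0,0],10]]'

```text
time: 12.15
position: [0.4721, 0.042, 0.1004]
tool_rot: [3.136, -0.169, 0.006]
ft_force: [1.4, -0.3, -1.2]
grip_width: 0.227
```

Request:
step_arm --rows '[[[0,0,0],[-0.6,0,0],10]]'

```text
time: 12.23
position: [0.4719, 0.0421, 0.1005]
tool_rot: [3.136, -0.169, 0.008]
ft_force: [2.2, 0.2, -1.5]
grip_width: 0.23
```

Request:
step_arm --rows '[[[0,-0.2,0],[-1.2,0,0.2],10]]'

```text
time: 12.32
position: [0.4715, 0.0422, 0.1006]
tool_rot: [3.137, -0.169, 0.005]
ft_force: [3.7, -0.9, -1.4]
grip_width: 0.225
```

```bash
python3 -c "
from h import *
blk(-64,12.5)"
```

```text
TIP block x -64.0 y 0.3 z 13.4 | handle x -104.2 y 0.3 | pull(force along block x) 3.8 fy -0.5
t 12.32 p [471.5  42.2 100.6] yaw -6.17 z axis [ 3.3e-03 -7.0e-04 -1.0e+00] f [ 3.7  -0.92 -1.38] w 19.6
turn deg (tool) [ 0.02 -0.19  0.03] shift mm before turn [0.2 0.3 0.8] after turn [0.2 0.3 0.8]
```

Request:
step_arm --rows '[[[0,-0.2,0],[-1.6,0.2,0.5],10]]'

```text
time: 12.4
position: [0.4712, 0.0422, 0.1006]
tool_rot: [3.137, -0.169, 0.004]
ft_force: [4.0, 0.5, -2.1]
grip_width: 0.222
```

Request:
step_arm --rows '[[[0,-0.2,0],[-2.0,0,0.3],10]]'

```text
time: 12.48
position: [0.4708, 0.0424, 0.1009]
tool_rot: [-3.137, 0.169, -0.004]
ft_force: [5.1, -1.1, -0.4]
grip_width: 0.226
```

```bash
python3 -c "
from h import *
blk(-64,12.5)"
```

```text
TIP block x -64.8 y 0.4 z 13.7 | handle x -105.0 y 0.3 | pull(force along block x) 5.2 fy -0.5
t 12.48 p [470.8  42.4 100.9] yaw -6.17 z axis [ 2.6e-03  3.0e-04 -1.0e+00] f [ 5.14 -1.05 -0.44] w 19.7
turn deg (tool) [-0.03 -0.15  0.03] shift mm before turn [1.  0.3 1.1] after turn [1.  0.3 1.1]
```

Request:
step_arm --rows '[[[0,-0.2,0],[-2.5,0.2,0.6],10]]'

```text
time: 12.57
position: [0.4701, 0.0424, 0.1011]
tool_rot: [-3.136, 0.169, -0.005]
ft_force: [5.1, -0.6, -1.2]
grip_width: 0.227
```

Request:
step_arm --rows '[[[0,-0.15,0],[-2.8,0,0.5],10]]'

```text
time: 12.65
position: [0.4693, 0.0425, 0.1014]
tool_rot: [-3.136, 0.169, -0.007]
ft_force: [6.4, -0.6, -1.1]
grip_width: 0.228
```

```bash
python3 -c "
from h import *
blk(-64,12.5)"
```

```text
TIP block x -66.1 y 0.5 z 14.3 | handle x -106.5 y 0.3 | pull(force along block x) 6.4 fy 0.1
t 12.65 p [469.3  42.5 101.4] yaw -6.18 z axis [ 0.0048  0.001  -1.    ] f [ 6.39 -0.64 -1.08] w 19.8
turn deg (tool) [-0.09 -0.26  0.02] shift mm before turn [2.4 0.4 1.7] after turn [2.5 0.3 1.6]
```

Request:
step_arm --rows '[[[-0.1,-0.3,0],[-2.8,0.2,1.6],10]]' --grip_force 60

```text
time: 12.73
position: [0.4689, 0.0425, 0.1011]
tool_rot: [-3.137, 0.17, -0.008]
ft_force: [5.7, -0.4, -0.4]
grip_width: 0.224
```

```bash
python3 -c "
from h import *
blk(-66,12.5)"
```

```text
TIP block x -66.4 y 0.3 z 14.0 | handle x -106.9 y 0.3 | pull(force along block x) 5.7 fy 0.2
t 12.73 p [468.9  42.5 101.1] yaw -6.19 z axis [ 4.9e-03 -2.0e-04 -1.0e+00] f [ 5.68 -0.41 -0.37] w 19.5
turn deg (tool) [-0.02 -0.28  0.01] shift mm before turn [0.8 0.3 1.3] after turn [0.9 0.3 1.3]
```

```bash
python3 -c "
from h import *
d=grab('wrist','w9')
c=cv2.resize(d['frame'][130:300,255:375],None,fx=3.5,fy=3.5,interpolation=2);cv2.imwrite('pics/cr14.png',c[:,:,::-1])
blk(-66,12.5)
X=onplane(d,255+180/3.5,130+250/3.5,.018)[:2]*1e3-BO; print(X@ax)"
```

```text
TIP block x -66.7 y 0.3 z 13.8 | handle x -107.1 y 0.3 | pull(force along block x) 5.5 fy -1.4
t 12.78 p [468.7  42.6 100.9] yaw -6.19 z axis [ 4.4e-03 -3.0e-04 -1.0e+00] f [ 5.36 -2.03  0.14] w 20.1
turn deg (tool) [-0.01 -0.25  0.01] shift mm before turn [1.1 0.3 1.1] after turn [1.1 0.3 1.1]
-80.34852969098647
```

View pics/cr14.png

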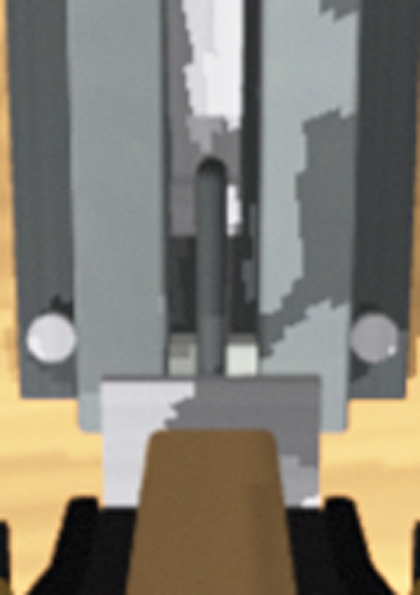

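Request:
step_arm --rows '[[[0,-0.5,0],[-2.0,0.2,2.0],10]]'

```text
time: 12.87
position: [0.469, 0.0425, 0.1002]
tool_rot: [-3.137, 0.169, -0.002]
ft_force: [4.6, -0.5, 0.0]
grip_width: 0.227
```

Request:
step_arm --rows '[[[0,-0.5,0],[-2.2,0.2,1.6],10]]'

```text
time: 12.95
position: [0.4693, 0.0424, 0.0999]
tool_rot: [-3.136, 0.17, 0.003]
ft_force: [6.7, -0.6, 0.3]
grip_width: 0.225
```

```bash
python3 -c "
from h import *
blk(-66,12)"
```

```text
TIP block x -66.6 y 0.3 z 12.5 | handle x -106.4 y 0.2 | pull(force along block x) 6.7 fy 0.1
t 12.95 p [469.3  42.4  99.9] yaw -6.19 z axis [-0.002   0.0012 -1.    ] f [ 6.67 -0.6   0.32] w 19.6
turn deg (tool) [-0.06  0.12  0.01] shift mm before turn [0.4 0.2 0.6] after turn [0.4 0.2 0.6]
```

Request:
step_arm --rows '[[[0,-0.4,0],[-2.4,0.1,1.2],10]]'

```text
time: 13.03
position: [0.4696, 0.0424, 0.1]
tool_rot: [-3.135, 0.17, 0.005]
ft_force: [4.5, -1.2, -0.1]
grip_width: 0.227
```

Request:
step_arm --rows '[[[0,-0.4,0],[-2.6,0.1,1.0],10]]'

```text
time: 13.12
position: [0.4696, 0.0423, 0.1002]
tool_rot: [-3.135, 0.17, 0.008]
ft_force: [7.0, -1.0, -0.1]
grip_width: 0.224
```

```bash
python3 -c "
from h import *
blk(-66,12)"
```

```text
TIP block x -66.6 y 0.3 z 12.7 | handle x -106.2 y 0.1 | pull(force along block x) 7.1 fy -0.2
t 13.12 p [469.6  42.3 100.2] yaw -6.21 z axis [-0.0047  0.0025 -1.    ] f [ 7.03 -0.99 -0.07] w 19.5
turn deg (tool) [-0.11  0.29 -0.01] shift mm before turn [0.2 0.1 0.9] after turn [0.2 0.1 0.9]
```

Request:
step_arm --rows '[[[-0.1,-0.2,0],[-2.9,0.1,1.0],10],[[0,-0.2,0],[-2.9,0.1,0.8],10]]'

```text
time: 13.28
position: [0.4689, 0.0424, 0.1007]
tool_rot: [-3.135, 0.171, 0.002]
ft_force: [6.9, -1.6, -1.0]
grip_width: 0.225
```

Request:
step_arm --rows '[[[0,-0.2,0],[-3.1,0.1,0.8],10],[[0,-0.2,0],[-3.1,0.1,0.8],10]]'

```text
time: 13.45
position: [0.4679, 0.0425, 0.1015]
tool_rot: [-3.135, 0.171, -0.005]
ft_force: [6.0, -0.3, -0.4]
grip_width: 0.221
```

```bash
python3 -c "
from h import *
blk(-66,12)"
```

```text
TIP block x -67.6 y 0.4 z 14.4 | handle x -107.8 y 0.2 | pull(force along block x) 6.0 fy 0.3
t 13.45 p [467.9  42.5 101.5] yaw -6.26 z axis [ 0.0035  0.0022 -1.    ] f [ 6.03 -0.35 -0.41] w 19.2
turn deg (tool) [-0.15 -0.19 -0.06] shift mm before turn [1.8 0.2 2.2] after turn [1.8 0.2 2.2]
```

Request:
step_arm --rows '[[[-0.1,-0.6,0],[-2.2,0.2,2.2],10],[[0,-0.5,0],[-2.4,0.2,1.8],10]]'

```text
time: 13.62
position: [0.4683, 0.0424, 0.1002]
tool_rot: [-3.135, 0.172, 0.007]
ft_force: [6.2, -0.5, 0.1]
grip_width: 0.222
```

Request:
step_arm --rows '[[[0,-0.4,0],[-2.6,0.1,1.3],10],[[0,-0.4,0],[-2.6,0.1,1.2],10]]'

```text
time: 13.78
position: [0.4683, 0.0424, 0.1002]
tool_rot: [-3.134, 0.172, 0.011]
ft_force: [5.9, -1.1, 0.3]
grip_width: 0.226
```

```bash
python3 -c "
from h import *
blk(-66,12)
d=grab('wrist','w10')
c=cv2.resize(d['frame'][130:300,255:375],None,fx=3.5,fy=3.5,interpolation=2);cv2.imwrite('pics/cr15.png',c[:,:,::-1])
blk(-66,12)"
```

```text
TIP block x -68.0 y 0.3 z 12.6 | handle x -107.4 y 0.1 | pull(force along block x) 6.0 fy -0.4
t 13.78 p [468.3  42.4 100.2] yaw -6.29 z axis [-0.007   0.0035 -1.    ] f [ 5.9  -1.09  0.26] w 19.7
turn deg (tool) [-0.15  0.42 -0.09] shift mm before turn [1.4 0.1 0.9] after turn [1.4 0.1 0.9]
TIP block x -68.0 y 0.2 z 12.6 | handle x -107.3 y 0.1 | pull(force along block x) 6.1 fy 0.0
t 13.83 p [468.4  42.4 100.2] yaw -6.30 z axis [-0.0069  0.0036 -1.    ] f [ 6.02 -0.63 -0.69] w 19.4
turn deg (tool) [-0.16  0.42 -0.1 ] shift mm before turn [1.3 0.1 0.9] after turn [1.3 0.1 0.9]
```

View pics/cr15.png

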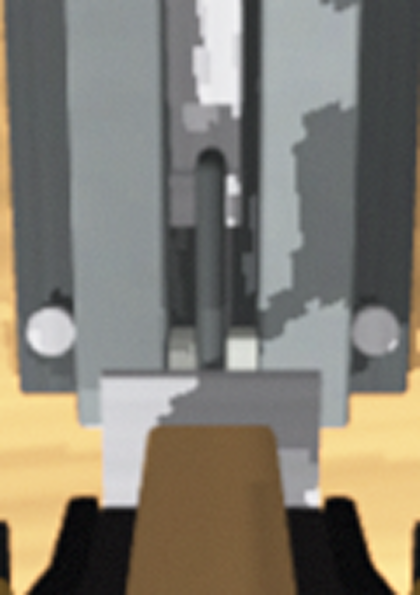

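```bash
python3 -c "
from h import *
d=load('w10')
for n,u,v,z in (('key front',180,227,.018),('notch front',180,172,.018),('toe end',210,147,.034)):
    X=onplane(d,255+u/3.5,130+v/3.5,z)[:2]*1e3-BO; print(n,X@ax,X@ay)"
```

```text
key front -77.02675917532481 6.896552451097357
notch front -66.11389531647684 6.810368781777047
toe end -59.50666224033593 0.8469201240200581
```

Request:
step_arm --rows '[[[0,0,0],[1.5,0,0.3],10],[[0,0,0],[1.5,0,0.3],10],[[0,0,0],[0.5,0,0],10]]'

```text
time: 14.08
position: [0.4705, 0.042, 0.0996]
tool_rot: [-3.134, 0.173, 0.017]
ft_force: [1.3, -0.7, -0.5]
grip_width: 0.225
```

```bash
python3 -c "
from h import *
blk(-66,12)"
```

```text
TIP block x -66.1 y 0.0 z 11.9 | handle x -105.2 y -0.1 | pull(force along block x) 1.3 fy -0.6
t 14.08 p [470.5  42.   99.6] yaw -6.31 z axis [-0.0107  0.0035 -0.9999] f [ 1.25 -0.74 -0.45] w 19.6
turn deg (tool) [-0.13  0.63 -0.12] shift mm before turn [-0.8 -0.1  0.3] after turn [-0.8 -0.1  0.3]
```

Request:
step_arm --rows '[[[0,0,0],[1.5,0,0],10],[[0,0,0],[0.7,0,0],10],[[0,0,0],[0,0,-2],10]]'

```text
time: 14.33
position: [0.4708, 0.0418, 0.1003]
tool_rot: [-3.134, 0.172, 0.025]
ft_force: [2.3, -0.9, -3.4]
grip_width: 0.225
```

```bash
python3 -c "
from h import *
blk(-66,12)"
```

```text
TIP block x -66.3 y -0.1 z 12.3 | handle x -104.9 y -0.2 | pull(force along block x) 2.4 fy -0.6
t 14.33 p [470.8  41.8 100.3] yaw -6.29 z axis [-0.0158  0.0036 -0.9999] f [ 2.34 -0.9  -3.4 ] w 19.6
turn deg (tool) [-0.11  0.92 -0.09] shift mm before turn [-1.1 -0.2  1. ] after turn [-1.1 -0.2  1. ]
```

Request:
step_arm --rows '[[[0,0.6,0],[1,0,0.5],10],[[0,0.5,0],[1,0,0],10]]'

```text
time: 14.5
position: [0.4717, 0.0417, 0.0992]
tool_rot: [-3.135, 0.173, -0.002]
ft_force: [-0.2, 0.7, -1.4]
grip_width: 0.22
```

```bash
python3 -c "
from h import *
blk(-66,12)"
```

```text
TIP block x -63.9 y -0.1 z 12.0 | handle x -104.0 y -0.2 | pull(force along block x) -0.3 fy 0.7
t 14.50 p [471.7  41.7  99.2] yaw -6.30 z axis [ 0.0011  0.0018 -1.    ] f [-0.21  0.71 -1.4 ] w 19.1
turn deg (tool) [-0.11 -0.05 -0.1 ] shift mm before turn [-2.  -0.2 -0.1] after turn [-2.  -0.2 -0.1]
```

Request:
step_arm --rows '[[[0,0,0],[0,0,-3],10],[[0,0,0],[0,0,-3],10]]'

```text
time: 14.67
position: [0.4696, 0.0417, 0.1045]
tool_rot: [-3.136, 0.172, 0.003]
ft_force: [0.3, 0.5, -1.2]
grip_width: 0.225
```

```bash
python3 -c "
from h import *
blk(-66,45)"
```

```text
TIP block x -66.2 y -0.4 z 17.1 | handle x -106.1 y -0.4 | pull(force along block x) 0.2 fy 0.5
t 14.67 p [469.6  41.7 104.5] yaw -6.28 z axis [-0.0021  0.0014 -1.    ] f [ 0.29  0.49 -1.24] w 19.6
turn deg (tool) [-0.07  0.13 -0.08] shift mm before turn [ -0.   -0.4 -27.8] after turn [  0.1  -0.4 -27.8]
```

Request:
step_arm --rows '[[[0,0.2,0],[1,0,-4],10],[[0,0,0],[0.5,0,-8],10],[[0,0,0],[0,0,-12],10],[[0,0,0],[0,0,-16],10],[[0,0,0],[0,0,-20],10],[[0,0,0],[0,0,-20],10],[[0,0,0],[0,0,-14],10],[[0,0,0],[0,0,-6],10],[[0,0,0],[0,0,0],10]]'

```text
time: 15.42
position: [0.4703, 0.0419, 0.2141]
tool_rot: [-3.136, 0.171, -0.004]
ft_force: [-0.1, 0.1, -0.9]
grip_width: 0.224
```

```bash
python3 -c "
from h import *
blk(-66,113)
d=grab('wrist','w11');grab('top','t11');grab('scene','s11')
go([536.6,-275.6,205],6.5)"
```

```text
TIP block x -65.2 y -0.1 z 126.9 | handle x -105.4 y -0.2 | pull(force along block x) -0.1 fy 0.1
t 15.42 p [470.3  41.9 214.1] yaw -6.23 z axis [ 2.4e-03  6.0e-04 -1.0e+00] f [-0.08  0.11 -0.88] w 19.5
turn deg (tool) [-0.05 -0.14 -0.03] shift mm before turn [-0.7 -0.2 13.8] after turn [-0.6 -0.2 13.8]
t 15.57 p [468.9  41.7 211.6] yaw -6.23 z axis [-1.7e-03  7.0e-04 -1.0e+00] f [-0.38  0.18 -1.03] w 19.6
turn deg (tool) [ -0.04   0.1  -12.73] shift mm before turn [101.7 308.1   6.2] after turn [ 31.3 323.    6.6]
```

View pics/w11.png

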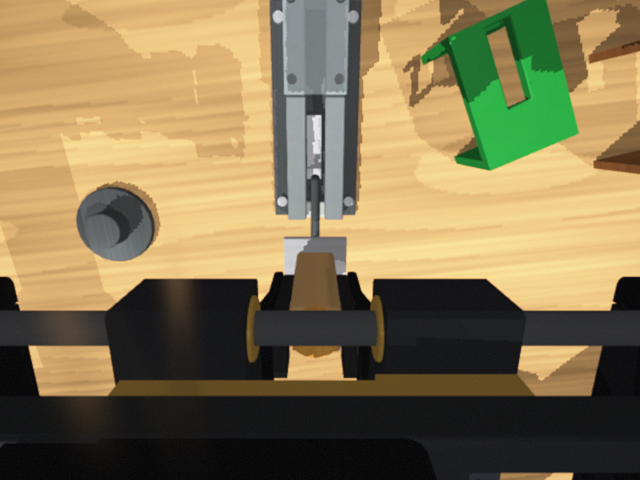

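View pics/t11.png

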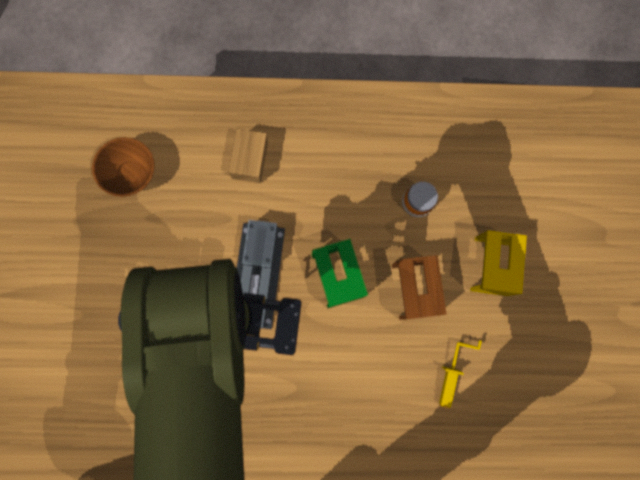

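```bash
python3 -c "
from h import *
d=load('w11');e=load('w3')
a=cv2.resize(e['frame'][165:300,270:365],None,fx=4.2,fy=4.2,interpolation=2);b=cv2.resize(d['frame'][165:300,270:365],None,fx=4.2,fy=4.2,interpolation=2)
cv2.imwrite('pics/cr16.png',np.hstack([a,b])[:,:,::-1])
# 3D points on toe & collar in camera frame
for f in (e,d):
    P=cloud(f); z=f['range_z']
    for v in (190,200,210,220,230): 
        r=z[v,305:328]; u=305+np.argmin(np.where(r>0,r,9)); print(v,u,round(float(z[v,u]),4),end='; ')
    print([round(float(np.median(z[v,295:300])),4) for v in (243,248,255,262)])
"
```

```text
190 314 0.2462; 200 314 0.2478; 210 314 0.2494; 220 314 0.2514; 230 312 0.2536; [0.2036, 0.2047, 0.2024, 0.1916]
190 313 0.2458; 200 313 0.2478; 210 317 0.2497; 220 316 0.2518; 230 313 0.2541; [0.2029, 0.2043, 0.1987, 0.1891]
```

View pics/cr16.png

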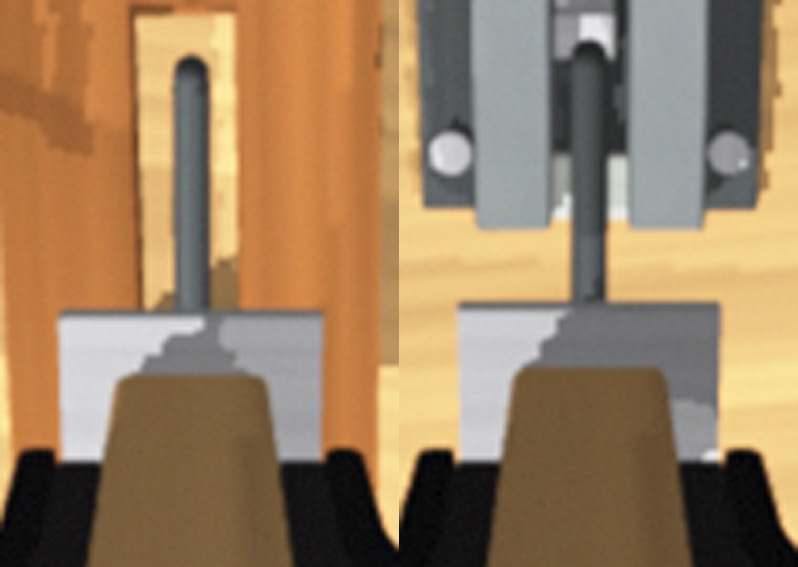

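The key lies out in the open slot and the neighbours haven't moved. The pick sits about 0.03 rad nose-up in the grip, which I'll offset with a small tool tilt. Going back to the stand.

Request:
step_arm --rows '[[[0,-0.5,-4],[20,10,0],10],[[0,-0.5,-4],[20,25,0],10],[[0,-0.4,-4],[15,34,0],10],[[0,0,0],[5,36,0],10],[[0,0,0],[5,36,0],10],[[0,0,0],[5,36,0],10],[[0,0,0],[4,36,0],10],[[0,0,0],[3,36,0],10],[[0,0,0],[2,30,0],10],[[0,0,0],[0,18,0],10],[[0,0,0],[0,6,0],10],[[0,0,0],[0,0,0],10]]'

```text
time: 16.57
position: [0.5696, -0.2681, 0.1874]
tool_rot: [-3.123, -0.19, 0.087]
ft_force: [0.0, 0.0, -1.1]
grip_width: 0.226
```

```bash
python3 -c "
from h import *
go([536.6,-275.6,205],7)"
```

```text
t 16.57 p [ 569.6 -268.1  187.4] yaw 6.99 z axis [-0.0562  0.0083 -0.9984] f [ 0.02  0.04 -1.08] w 19.6
turn deg (tool) [-0.87  3.14 -0.03] shift mm before turn [-34.6   3.2 -15.8] after turn [-33.7   3.4 -17.6]
```

Request:
step_arm --rows '[[[-0.8,1.9,0],[-10,1,-8],10],[[0,0,0],[-14,1,-6],10],[[0,0,0],[-8,1,-3],10],[[0,0,0],[-1,0,0],10],[[0,0,0],[0,0,0],10]]'

```text
time: 16.98
position: [0.5347, -0.2679, 0.2021]
tool_rot: [-3.128, -0.201, 0.044]
ft_force: [0.3, -0.4, -1.3]
grip_width: 0.23
```

```bash
python3 -c "
from h import *
go([536.6,-275.6,200],7)"
```

```text
t 16.98 p [ 534.7 -267.9  202.1] yaw 7.37 z axis [-0.0283  0.0053 -0.9996] f [ 0.34 -0.41 -1.33] w 20.0
turn deg (tool) [-0.5   1.57  0.36] shift mm before turn [0.9 7.9 2. ] after turn [0.9 7.9 2.1]
```

Request:
step_arm --rows '[[[-0.5,0.3,0.2],[1,8,2],10],[[0,0,0],[0,0,0],10],[[0,0,0],[0,0,0],10]]'

```text
time: 17.23
position: [0.5382, -0.2741, 0.2004]
tool_rot: [3.133, 0.201, -0.032]
ft_force: [1.1, 0.3, -1.8]
grip_width: 0.226
```

```bash
python3 -c "
from h import *
d=grab('wrist','w12')
go([536.6,-275.6,200],7)
P=cloud(d)
c=cv2.resize(d['frame'][120:300,250:380],None,fx=3.3,fy=3.3,interpolation=2);cv2.imwrite('pics/cr17.png',c[:,:,::-1])
"
```

```text
t 17.28 p [ 538.1 -274.4  200.3] yaw 7.33 z axis [-0.0202 -0.0036 -0.9998] f [ 0.91 -0.39 -1.99] w 19.7
turn deg (tool) [0.06 1.17 0.33] shift mm before turn [-1.6  1.   0.3] after turn [-1.6  1.   0.3]
```

View pics/cr17.png

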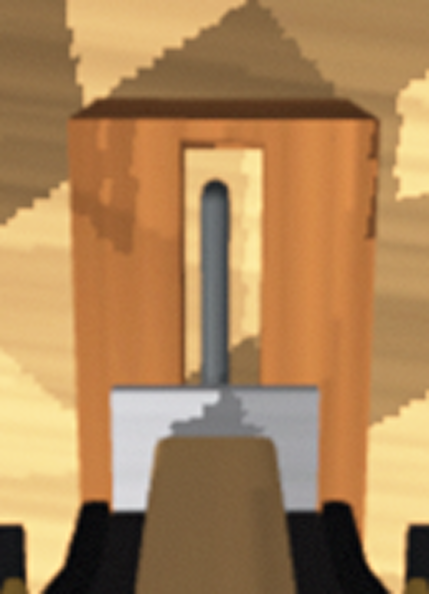

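Request:
step_arm --rows '[[[0,0,0],[-1.6,1,4],10],[[0,0,0],[0,-0.5,8],10],[[0,0,0],[0,-0.5,8],10],[[0,0,0],[0,0,3],10],[[0,0,0],[0,0,0],10]]'

```text
time: 17.7
position: [0.5362, -0.2739, 0.1735]
tool_rot: [3.134, 0.202, -0.034]
ft_force: [0.2, -0.2, -1.2]
grip_width: 0.224
```

```bash
python3 -c "
from h import *
go([536.6,-275.6,99.3],7.2)"
```

```text
t 17.70 p [ 536.2 -273.9  173.5] yaw 7.39 z axis [-0.0216 -0.0021 -0.9998] f [ 0.17 -0.23 -1.17] w 19.5
turn deg (tool) [-0.04  1.25  0.19] shift mm before turn [ 1.8  1.8 74.2] after turn [ 0.2  1.7 74.2]
```

Request:
step_arm --rows '[[[0,0,-0.2],[0.3,1.7,0],10],[[0,0,0],[0.2,0,5],10],[[0,0,0],[0.2,0,5],10],[[0,0,0],[0,0,2],10]]'

```text
time: 18.03
position: [0.537, -0.2757, 0.1603]
tool_rot: [3.134, 0.208, -0.034]
ft_force: [0.1, -0.4, -1.0]
grip_width: 0.224
```

```bash
python3 -c "
from h import *
d=grab('wrist','w13')
go([536.6,-275.6,99.3],7.2)
c=cv2.resize(d['frame'][140:300,250:380],None,fx=3.3,fy=3.3,interpolation=2);cv2.imwrite('pics/cr18.png',c[:,:,::-1])
"
```

```text
t 18.08 p [ 536.8 -275.6  160. ] yaw 7.61 z axis [-0.0223 -0.0017 -0.9998] f [-0.51  1.11 -1.93] w 19.7
turn deg (tool) [-0.07  1.28  0.41] shift mm before turn [ 1.2  0.  60.7] after turn [-0.2 -0.  60.7]
```

View pics/cr18.png

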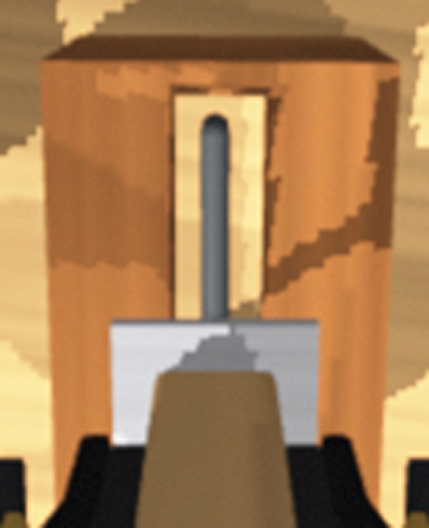

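The toe at crop (215,115) is inside the slot (172–268, front end at 93) with room on all sides. Lowering in stages.

Request:
step_arm --rows '[[[0,0,0.3],[0.1,0.2,6],10],[[0,0,0],[0.2,0,7],10],[[0,0,0],[0.2,0,7],10],[[0,0,0],[0,0,3],10]]'

```text
time: 18.42
position: [0.5373, -0.2761, 0.1357]
tool_rot: [3.134, 0.199, -0.033]
ft_force: [-0.3, -0.2, -1.0]
grip_width: 0.221
```

```bash
python3 -c "
from h import *
go([536.6,-275.6,99.3],7.2)
"
```

```text
t 18.42 p [ 537.3 -276.1  135.7] yaw 7.27 z axis [-0.0207 -0.0025 -0.9998] f [-0.33 -0.22 -1.05] w 19.2
turn deg (tool) [-0.01  1.19  0.07] shift mm before turn [ 0.1 -0.5 36.4] after turn [-0.7 -0.5 36.4]
```

Request:
step_arm --rows '[[[0,0,0],[0,-0.5,6],10],[[0,0,0],[0,0,7],10],[[0,0,0],[0,0,7],10],[[0,0,0],[0,0,3],10]]'

```text
time: 18.75
position: [0.5364, -0.2753, 0.1096]
tool_rot: [3.134, 0.199, -0.034]
ft_force: [-0.1, 0.7, -2.0]
grip_width: 0.226
```

```bash
python3 -c "
from h import *
go([536.6,-275.6,99.3],7.2)
"
```

```text
t 18.75 p [ 536.4 -275.3  109.6] yaw 7.28 z axis [-0.0214 -0.0021 -0.9998] f [-0.07  0.65 -2.  ] w 19.7
turn deg (tool) [-0.04  1.23  0.08] shift mm before turn [ 0.4  0.3 10.3] after turn [ 0.1  0.3 10.3]
```

Request:
step_arm --rows '[[[0,0,0],[0.3,0.2,4],10],[[0,0,0],[0,0,3],10],[[0,0,0],[0,0,1.5],10]]'

```text
time: 19.0
position: [0.5361, -0.2754, 0.0993]
tool_rot: [3.135, 0.199, -0.035]
ft_force: [-0.3, 0.1, -1.2]
grip_width: 0.226
```

```bash
python3 -c "
from h import *
go([536.6,-275.6,99.3],7.2)
"
```

```text
t 19.00 p [ 536.1 -275.4   99.3] yaw 7.28 z axis [-0.0225 -0.0015 -0.9997] f [-0.29  0.15 -1.15] w 19.6
turn deg (tool) [-0.08  1.29  0.08] shift mm before turn [0.4 0.3 0. ] after turn [0.4 0.3 0. ]
```

Request:
step_arm --rows '[[[0,0,0],[0,0,1],10],[[0,0,0],[0,0,1],10]]'

```text
time: 19.17
position: [0.5364, -0.2754, 0.0993]
tool_rot: [3.134, 0.199, -0.035]
ft_force: [-2.1, 0.3, 3.4]
grip_width: 0.223
```

```bash
python3 -c "
from h import *
go([536.6,-275.6,99.3],7.2)
"
```

```text
t 19.17 p [ 536.4 -275.4   99.3] yaw 7.28 z axis [-0.0221 -0.002  -0.9998] f [-2.1   0.25  3.41] w 19.4
turn deg (tool) [-0.05  1.27  0.08] shift mm before turn [ 0.1  0.2 -0. ] after turn [ 0.1  0.2 -0. ]
```

The collar is down on the stand (fz +3.4). Opening gently.

Request:
step_arm --rows '[[[0,0,0],[0,0,0],24],[[0,0,0],[0,0,0],30],[[0,0,0],[0,0,0],40],[[0,0,0],[0,0,0],50],[[0,0,0],[0,0,0],60],[[0,0,0],[0,0,0],70],[[0,0,0],[0,0,0],70]]' --grip_force 10

```text
time: 19.75
position: [0.5379, -0.2761, 0.1004]
tool_rot: [3.132, 0.199, -0.029]
ft_force: [-0.0, 0.3, -0.5]
grip_width: 0.637
```

```bash
python3 -c "
from h import *
go([536.6,-275.6,200],7.2)
"
```

```text
t 19.75 p [ 537.9 -276.1  100.4] yaw 7.28 z axis [-0.0184 -0.0038 -0.9998] f [-0.    0.33 -0.46] w 55.4
turn deg (tool) [0.08 1.08 0.08] shift mm before turn [ -3.1  -0.5 -99.5] after turn [ -1.3  -0.7 -99.6]
```

Fingers open and clear; going straight up.

Request:
step_arm --rows '[[[0,0.5,0],[-1,0,-3],80],[[0,0.5,0],[0,0,-6],80],[[0,0,0],[0,0,-12],80],[[0,0,0],[0,0,-16],80],[[0,0,0],[0,0,-20],80],[[0,0,0],[0,0,-20],80],[[0,0,0],[0,0,-20],80],[[0,0,0],[0,0,-10],80],[[0,0,0],[0,0,0],80]]'

```text
time: 20.5
position: [0.5361, -0.2764, 0.218]
tool_rot: [3.133, 0.198, 0.004]
ft_force: [-0.5, -0.5, 0.7]
grip_width: 0.918
```

```bash
python3 -c "
from h import *
go([450,-370,200],7.2)
"
```

```text
t 20.50 p [ 536.1 -276.4  218. ] yaw 7.23 z axis [ 0.0027 -0.0022 -1.    ] f [-0.5  -0.47  0.73] w 79.9
turn deg (tool) [ 0.14 -0.14  0.03] shift mm before turn [-97.2  82.   17.9] after turn [-97.1  82.1  18. ]
```

Backing off so that the stand and block come into view.

Request:
step_arm --rows '[[[0,0,0],[-15,12,0],80],[[0,0,0],[-25,20,0],80],[[0,0,0],[-25,20,0],80],[[0,0,0],[-20,18,0],80],[[0,0,0],[-8,8,0],80],[[0,0,0],[0,0,0],80]]'

```text
time: 21.0
position: [0.4523, -0.3654, 0.2169]
tool_rot: [3.134, 0.208, 0.008]
ft_force: [0.0, 0.3, -0.8]
grip_width: 0.916
```

Run:
```python
from h import *
d=grab('wrist','w14');t=grab('top','t14');s=grab('scene','s14')
def R(P,m,n):
    k,l,st,c=cv2.connectedComponentsWithStats(m.astype(np.uint8))
    if k<2: print(n,'none');return
    i=1+np.argmax(st[1:,4]); q=P[l==i]
    print(n,len(q),cv2.minAreaRect((q[:,:2]*1000).astype(np.float32)),'z',np.nanmedian(q[:,2]))
P=cloud(d)
near=(abs(P[...,0]-.5366)<.07)&(abs(P[...,1]+.2756)<.05)
R(P,near&(abs(P[...,2]-.077)<.004),'stand');R(P,near&(P[...,2]>.142),'handle');R(P,near&(P[...,2]>.082)&(P[...,2]<.092),'collar')
P=cloud(t)
R(P,near&0 if False else (abs(P[...,0]-.5366)<.07)&(abs(P[...,1]+.2756)<.05)&(P[...,2]>.142),'handle top cam')
for n,w in dict(bowl=(80,125,165,205),fp=(105,285,170,345),wax=(395,175,445,225),blank=(220,120,275,190)).items():
    m=np.zeros((480,640),bool);m[w[1]:w[3],w[0]:w[2]]=1;R(P,m&(P[...,2]>.008),n)
a=cv2.resize(t['frame'][215:335,220:295],None,fx=4.8,fy=4.8,interpolation=2);b=cv2.resize(d['frame'][20:200,140:320],None,fx=2.4,fy=2.4,interpolation=2)
c=np.zeros((600,800,3),np.uint8);c[:576,:360]=a;c[:432,365:797]=b;cv2.imwrite('pics/cr19.png',c[:,:,::-1])
# key
q=P.reshape(-1,3)*1e3;bx=(q[:,:2]-BO)@ax;by=(q[:,:2]-BO)@ay
m=(abs(by)<6)&(bx>-95)&(bx<-2)&(q[:,2]>12)&(q[:,2]<24);print('key pts x',np.nanmin(bx[m]),np.nanmax(bx[m]),'z',np.nanmedian(q[m,2]))
```

```text
stand 9948 ((536.87255859375, -275.2934875488281), (110.02704620361328, 74.5951919555664), 7.312347888946533) z 0.07837321713843046
handle 14457 ((475.6024169921875, -302.65887451171875), (18.003219604492188, 45.875301361083984), 0.003935794346034527) z 0.325184464668665
collar 679 ((537.257568359375, -274.4620361328125), (33.61024856567383, 34.04991912841797), 6.984143257141113) z 0.08274712973444619
handle top cam 709 ((472.149169921875, -323.53863525390625), (7.665637969970703, 17.140819549560547), 55.482391357421875) z 0.6116419931094098
bowl 2532 ((760.0371704101562, 291.6452941894531), (118.737060546875, 116.86077880859375), 69.7764663696289) z 0.02783978036542002
fp 882 ((473.1235046386719, 254.37033081054688), (73.57503509521484, 75.60401916503906), 49.505977630615234) z 0.010824120991211097
wax 940 ((711.8942260742188, -284.7666015625), (59.965267181396484, 61.32902526855469), 0.35592344403266907) z 0.05246133465997064
blank 1618 ((793.8311767578125, 54.1611442565918), (60.369937896728516, 91.67198181152344), 82.63550567626953) z 0.048028040128023565
key pts x -94.51036811097768 -16.418656258372113 z 16.377725943748512
```

View pics/cr19.png

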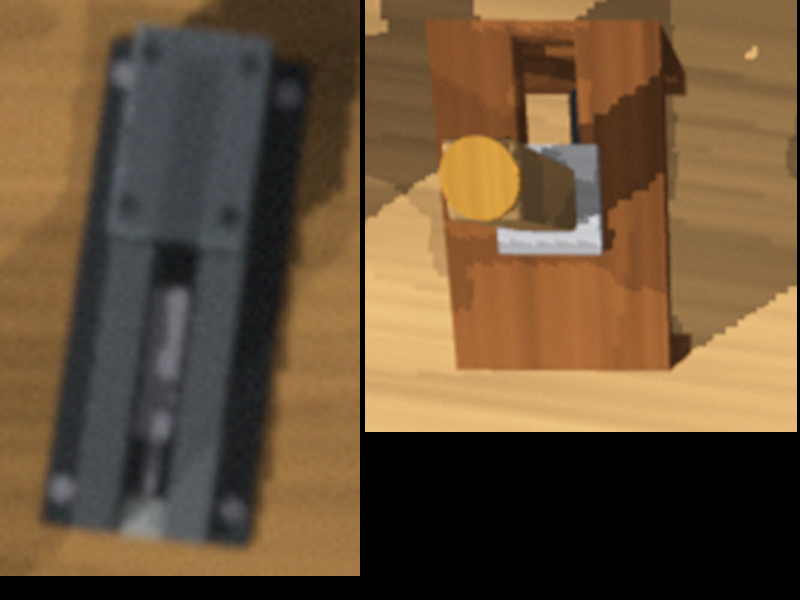

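View pics/s14.png

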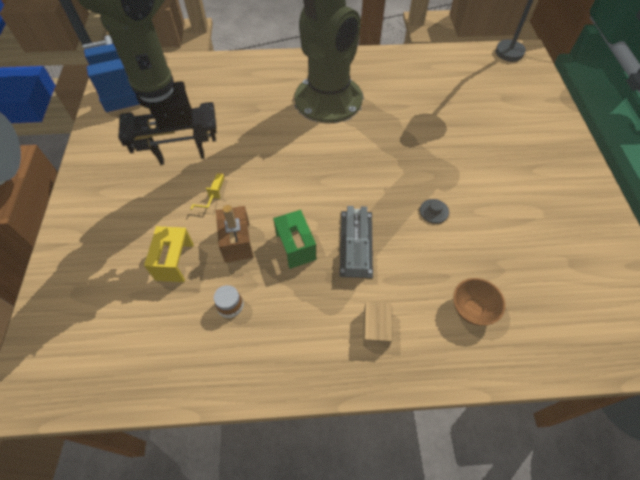

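The pick's collar is seated 1 mm from the seat point, the key lies in the open slot with its front at x≈−77 and rear at x≈−16, and the neighbours are within 1 mm of where they were. Handing in.

```bash
python3 -c "
from h import *
print(order.close_job())"
```

```text
the job is handed in; nothing more can be done
None
```

I took the wooden-handled pick from the brown stand, caught the key's notch under the cover and drew the key out until it met the stop screw. I held it there, hung the pick back in its stand and handed the job in at about 21 s; no verdict was reported.

**Hold:** the wrist read a pull of about 6 N (4.5 to 7.1 N) for roughly a second. That is less than the 8 N asked, because the pick began to tilt in the grip above about 6.5 N. It is above the 4 N needed, and no reading came near 15 N. I only had wrist readings, so the contact forces themselves were not measured.

**Last checks:**
- **Key:** it lies in the open slot from about x = −77 to −16 mm, so its centre is near −47 mm (−36 mm or lower was needed). Its front end matched the screw end I measured earlier.
- **Pick:** the collar sits flat on the stand, about 1 mm from the seat point. Toe direction was only partly confirmed: it pointed to +x on the way down and the collar's yaw matches the stand's, but the toe is hidden in the last picture.
- **Things around:** the faceplate, bowl, wax jar and blank are all within 1 mm of where they started, and the gripper is clear of everything.

**Failed check:** the final direct measurement of the handle, in the wrist and top views, picked up the arm instead, so I relied on the collar and the pictures.

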